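# Pantry damp check with a reader probe, and refill of the drying pot

### The job

Do the damp check of the pantry canisters: take the reader probe from its fork, hold its tip on the raised brass stud of every twist-capped canister for about half a second, going from the smallest canister to the largest, and hang the probe back upright in its fork. Then lift the lid off the wide steel drying pot, tip all five clay balls from the white cup into it, stand the empty cup upright on the cork mat and put the lid back on the pot, knob up and fully seated. Leave the canisters and the pot standing, and do not disturb the spatula, the tongs or the spoon.

Things in the scene. Friction and masses are not known exactly. Their poses are not given: they have to be found in the camera images.
- can_a: the smallest size of closed steel canister with a ribbed twist cap: 62 mm across, 55 mm high to the top of its cap; loose, stands on the counter; origin at the centre of its underside, z up. Two to four of the four sizes are present
- can_a_stud (a point): top of the raised brass contact stud (18 mm across, 4 mm proud) on the cap of that canister, 18 mm off its centre, 59 mm above its underside
- can_b: the second smallest size of closed steel canister with a ribbed twist cap: 74 mm across, 75 mm high to the top of its cap; loose, stands on the counter; origin at the centre of its underside, z up. Two to four of the four sizes are present
- can_b_stud (a point): top of the raised brass contact stud (18 mm across, 4 mm proud) on the cap of that canister, 18 mm off its centre, 79 mm above its underside
- can_c: the second largest size of closed steel canister with a ribbed twist cap: 86 mm across, 95 mm high to the top of its cap; loose, stands on the counter; origin at the centre of its underside, z up. Two to four of the four sizes are present
- can_c_stud (a point): top of the raised brass contact stud (18 mm across, 4 mm proud) on the cap of that canister, 18 mm off its centre, 99 mm above its underside
- can_d: the largest size of closed steel canister with a ribbed twist cap: 98 mm across, 115 mm high to the top of its cap; loose, stands on the counter; origin at the centre of its underside, z up. Two to four of the four sizes are present
- can_d_stud (a point): top of the raised brass contact stud (18 mm across, 4 mm proud) on the cap of that canister, 18 mm off its centre, 119 mm above its underside
- probe: reader probe, 161 mm long, 120 g, hanging upright in its fork, tip down; origin at its tip, z runs up along it. From the tip: steel shaft 10 mm across and 85 mm long, ending in a 4 mm point; black collar 44 mm across and 6 mm thick from 85 to 91 mm; black square handle 26 x 26 mm from 91 to 161 mm, its faces square to the probe's x and y
- probe_tip (a point): the point of the probe's tip, which must touch the studs
- fork: fixed dark steel fork stand, 110 mm high; two level prongs 90 mm long and 16 mm wide (along its x, from x = -32 to +58 mm) leave a 24 mm slot along its x axis, open at its -x end and at top and bottom, closed by a post at x = +46 to +58 mm; origin on the counter under the middle of the seat, z up. The probe hangs here with its shaft down through the slot and its collar's underside on the prongs (110 mm up), so its tip is 25 mm above the origin
- pot: wide round stainless drying pot under a loose lid; no stud:, 120 mm across, 85 mm high, wall 3 mm, floor 5 mm thick, 0.8 kg, loose; origin at the centre of its underside, z up
- lid: round steel lid on the pot: plate 124 mm across, 4 mm thick, 180 g; on top a black round knob 24 mm across, from 4 to 34 mm above the origin; underneath a tapered boss 8 mm deep (104 mm across at the plate, 94 mm below) that drops into the pot; origin at the centre of the plate's underside, z up; 85 mm above the pot's underside when seated, 8 mm up on the counter, where it may lie meanwhile
- mat: fixed round cork mat, 90 mm across and 5 mm thick, on which the cup starts; origin at the centre of its underside
- cup: plain white ceramic cup without a handle, 80 mm high, 58 mm across at the foot and 68 mm at the rim, wall 3 mm, floor 5 mm thick, 130 g, standing upright on the cork mat with five balls in it; origin at the centre of its underside, z up to the mouth. The balls leave when it is tipped past level (20 to 35 degrees past is sure); hold it firmly, it can pivot between the fingers
- ball1_center (a point): centre of clay drying ball 1 of 5: glazed smooth terracotta, rolls, 20 mm across, 10 g, in the cup at the start
- ball2_center (a point): centre of clay drying ball 2 of 5: glazed smooth terracotta, rolls, 20 mm across, 10 g, in the cup at the start
- ball3_center (a point): centre of clay drying ball 3 of 5: glazed smooth terracotta, rolls, 20 mm across, 10 g, in the cup at the start
- ball4_center (a point): centre of clay drying ball 4 of 5: glazed smooth terracotta, rolls, 20 mm across, 10 g, in the cup at the start
- ball5_center (a point): centre of clay drying ball 5 of 5: glazed smooth terracotta, rolls, 20 mm across, 10 g, in the cup at the start
- spatula: bystander: wooden spatula 270 mm long lying beyond the work; leave it alone
- tongs: bystander: steel tongs 235 mm long lying beyond the work; leave them alone
- spoon1: bystander: white ceramic spoon about 130 mm long; leave it alone
There are look-alikes about, which are no part of the job. What is shaped like the can_c but red is not meant.

How it is judged:
By the outcome, as a careful person would: the job done as asked, in the order asked, and still so for the second after the job is handed in, with the robot touching nothing.
Of can_a, can_b, can_c, can_d only 2 to 4 are there at a start; the rules pass over those that are not, and their reading is None.
At some moment in a run one of can_a, can_b, can_c, can_d may be knocked a few centimetres aside while the robot is not near it.
It also fails if it takes over 210 s, if anything falls off the work surface, if the arm or the gripper's body presses on something with over 40 N, if the wrist force passes 120 N, or if a joint passes its speed limit or range.

### The arm

A 6-joint arm with a two-finger parallel gripper is mounted at the origin on the work surface. World frame = base frame: x ahead of the robot, y to its left, z up, the work surface at z = 0. Lengths are in m, angles in rad, forces in N, time in s.
With the tool pointing down it reaches from about 0.225 to 0.875 m from the base axis. Payload 3.4 kg.
Tool frame: the origin (TCP) lies between the finger pads; the fingertips stand 8 mm ahead of it and the grasp point (between the pads) lies 11 mm behind it; z points along the fingers, y is the line along which they close (so a half turn about z gives the same grasp; the last joint's range is limited). The gripper opens to 85 mm and grips with 20 to 120 N. Pads are 22 mm wide; open, the fingers measure 114 mm over their backs; the gripper's body (76 mm by 85 mm) begins 54 mm behind the grasp point. The pads swing forward as they close: fully open they stand 13 mm farther back than shut.
Start: joints at [1.075, 0.276, 1.505, -0, 1.361, -0.121], TCP at [0.211, 0.535, 0.239] pointing down, gripper open.
Joint ranges: [-2.89, 2.89], [-0.75, 2.08], [0.22, 2.7], [-1.18, 4.32], [0.11, 2.71], [-2.7, 2.7]. Speed limits (rad/s): [2.57, 2.57, 3.14, 3.14, 3.14, 3.14].

### API

Orientations are given as a unit quaternion [w, x, y, z].
In Python, from rig import manip, optics, finder gives the robot as it stands.
- The arm moves only by the tool servo_tool, never from a script. Its argument "increments" is a list of rows, each a list of 7 numbers: the shift along the tool's x, y, z in cm, then the turn, a rotation vector about the tool's x, y, z in degrees, then the closure, from -1 (fully open) to 1 (shut). In form: [[x, y, z, rx, ry, rz, gripper], ...]. A call has exactly 5 rows; each row shifts and turns the commanded pose from where the row before left it, along the tool's axes as they then stand; what a row does not reach is not made up. A row lasts 1/10 s, in which the tool goes at most 50 mm and 8.59 degrees, less where a joint would pass 70% of its speed; a pose out of reach is approached as far as the arm can. A call is refused whole if a number of a shift passes 5 or a number of a turn 8.59, either way. A call with a gripper value outside its range is refused whole. The fingers move at their own pace and stop on an object; "squeeze" is the grip in N (left out, the last holds). Time passes only in rows, so rows that do not move let the fingers close, or fill a call up. It gives the time, the measured TCP pose, the force, the opening and the grip force at its end, in the units of the state.
- manip.get_state(): the state, without advancing time (a new reading comes with each control period).
- optics.get_image(name): name is "scene" or "side" or "wrist"; returns the picture (480x640x3 uint8, red, green, blue); there is no depth.
- optics.get_calibration(name): a dict with "fov_y" (degrees; the focal length in pixels is half the picture's height over the tangent of half this angle, whatever the lens; pixels are square), "cx", "cy" (the principal point, pixels), "dist_coeffs" ([k1, k2, p1, p2, k3] as OpenCV has them; the pictures are not rectified), "world_to_cam" (4x4, takes a point from world to camera coordinates). Camera axes: x right, y down, z forward; pixel columns grow to the right and rows downward; lengths in m; the calibration is good to about 2 mm. A picture is of the moment at which its call begins: read the wrist's pose just before it. get_calibration takes no time and is no camera call; for the wrist camera it gives the pose at the moment of the call.
- manip.sign_off(): hands the job in; it is judged then, once.
Trained networks look in the newest picture that a camera, given by its name, has taken for a name from the list of things; names that differ only in an ending like _2 or _b are one class to them, and where a whole thing is asked for, a point or a joint stands for the part that bears it (a point fixed in the world has none). Each returns a list of dicts, best first, with "p" (0 to 1); they miss things now and then, are a little off and sometimes report something else, mostly with a low value. They report only what shows in the picture. A call takes as long as a camera call. They do not tell look-alikes from the thing itself.
- finder.silhouettes(label, camera): "region" (480x640 bool, what is visible of it) and "box" ([centre column, centre row, width, height] in pixels, round what is visible of it).
- finder.tip_of(label, camera): "at" ([column, row] in pixels: a listed point, or the origin of a listed thing).
The state is a dict: "clock": time; "qpos": joint angles; "qd": joint speeds; "effort": joint torques, N m; "position": TCP position; "ee_rot": TCP orientation; "contact_force": force on the tool from outside, world axes, zero at the start; "moment": the same for the moment, N m; "width": finger opening in m; "gripper_force": force on a finger pad.
Only numpy, scipy, OpenCV 4.12 (cv2) and the standard library are available. Lean on these libraries where they do the work, as an engineer would, in place of code of your own. Each camera call takes 0.05 s, during which the arm holds its last target. There are 200 camera calls.

## Working session

There is one attempt and no reset: what is moved stays moved. The work goes in short steps, Python scripts to look and compute and a tool call to move; the robot and the scene stay as the last step left them, time stands still between calls to the robot, and variables do not carry over. Pictures are saved under pics/ and viewed, at most 14 in all, crops included, and the job is handed in when it is done.

Besides the shell and the picture viewer there is one more tool, called after "Request:" as name(argument=value, ...), one argument or row to a line, values as JSON. servo_tool: Moves the arm, as the interface text tells. Its arguments: {"type":"object","properties":{"increments":{"type":"array","items":{"type":"array","items":{"type":"number"}}},"squeeze":{"type":"number"}},"required":["increments"]}

```bash
ls; mkdir -p pics
cat > h.py <<'E'
import numpy as np, cv2
from rig import manip, optics, finder
from scipy.spatial.transform import Rotation as R
def cal(n):
    c=optics.get_calibration(n); f=240/np.tan(np.radians(c["fov_y"])/2)
    return np.array([[f,0,c["cx"]],[0,f,c["cy"]],[0,0,1]]),np.array(c["dist_coeffs"],float),np.array(c["world_to_cam"])
def ray(n,px,C=None):
    K,d,T=C or cal(n); u=cv2.undistortPoints(np.array([[px]],float),K,d)[0,0]
    o=-T[:3,:3].T@T[:3,3]; return o,T[:3,:3].T@np.array([u[0],u[1],1])
def atz(n,px,z,C=None):
    o,d=ray(n,px,C); return o+d*(z-o[2])/d[2]
def proj(n,P,C=None):
    K,d,T=C or cal(n); return cv2.projectPoints(np.array(P,float).reshape(-1,3),cv2.Rodrigues(T[:3,:3])[0],T[:3,3],K,d)[0].reshape(-1,2)
def snap(n,f):
    im=optics.get_image(n); cv2.imwrite("pics/"+f,im[:,:,::-1]); return im
def tri(a,pa,b,pb):
    o1,d1=ray(a,pa);o2,d2=ray(b,pb);A=np.stack([d1,-d2],1);s=np.linalg.lstsq(A,o2-o1,rcond=None)[0]
    p,q=o1+d1*s[0],o2+d2*s[1];return (p+q)/2,np.linalg.norm(p-q)
def st():
    s=manip.get_state();print({k:np.round(s[k],4).tolist() for k in("clock","qpos","position","ee_rot","contact_force","width","gripper_force")});return s
E
python3 - <<'E'
from h import *
st()
snap("scene","scene0.png");snap("side","side0.png")
np.set_printoptions(precision=3,suppress=True)
for n in("scene","side"):
    K,d,T=cal(n);print(n,K[0,0],d,-T[:3,:3].T@T[:3,3])
    for l in ["can_a","can_b","can_c","can_d","probe","fork","pot","lid","mat","cup"]:
        print(l,[(round(x["p"],2),np.round(x["box"]).tolist()) for x in finder.silhouettes(l,n)][:5])
    for l in ["can_a_stud","can_b_stud","can_c_stud","can_d_stud","probe_tip","fork","pot","lid","mat","cup"]:
        print(l,[(round(x["p"],2),np.round(x["at"],1).tolist()) for x in finder.tip_of(l,n)][:5])
E
```

```text
pics
{'clock': 0.0, 'qpos': [1.075, 0.2766, 1.5062, 0.0, 1.3607, -0.121], 'position': [0.2102, 0.5346, 0.2384], 'ee_rot': [-0.0003, 0.1863, 0.9825, -0.0009], 'contact_force': [-0.1277, 0.9845, -0.2762], 'width': 0.0852, 'gripper_force': 0.0}
scene 554.6278202525053 [-0.159  0.     0.     0.     0.   ] [1.122 0.204 1.049]
can_a [(0.88, [388.0, 213.0, 40.0, 54.0]), (0.82, [304.0, 184.0, 43.0, 66.0]), (0.81, [451.0, 179.0, 45.0, 52.0]), (0.77, [523.0, 215.0, 45.0, 56.0]), (0.75, [347.0, 285.0, 30.0, 38.0])]
can_b [(0.88, [388.0, 213.0, 40.0, 54.0]), (0.82, [304.0, 184.0, 43.0, 66.0]), (0.81, [451.0, 179.0, 45.0, 52.0]), (0.77, [523.0, 215.0, 45.0, 56.0]), (0.75, [347.0, 285.0, 30.0, 38.0])]
can_c [(0.88, [388.0, 213.0, 40.0, 54.0]), (0.82, [304.0, 184.0, 43.0, 66.0]), (0.81, [451.0, 179.0, 45.0, 52.0]), (0.77, [523.0, 215.0, 45.0, 56.0]), (0.75, [347.0, 285.0, 30.0, 38.0])]
can_d [(0.88, [388.0, 213.0, 40.0, 54.0]), (0.82, [304.0, 184.0, 43.0, 66.0]), (0.81, [451.0, 179.0, 45.0, 52.0]), (0.77, [523.0, 215.0, 45.0, 56.0]), (0.75, [347.0, 285.0, 30.0, 38.0])]
probe []
fork [(0.84, [196.0,
[... 1755 characters left out ...]
 52.0]), (0.25, [390.0, 245.0, 58.0, 47.0])]
pot [(0.76, [317.0, 213.0, 44.0, 34.0])]
lid [(0.97, [317.0, 192.0, 40.0, 23.0])]
mat [(0.55, [239.0, 242.0, 15.0, 15.0]), (0.32, [390.0, 243.0, 59.0, 40.0]), (0.28, [250.0, 223.0, 23.0, 41.0])]
cup [(0.92, [249.0, 224.0, 25.0, 36.0])]
can_a_stud [(0.72, [331.1, 243.4])]
can_b_stud [(0.6, [369.1, 275.2])]
can_c_stud [(0.93, [210.1, 221.2]), (0.89, [200.1, 197.0]), (0.86, [269.9, 239.5])]
can_d_stud [(0.94, [282.4, 273.9])]
probe_tip [(0.43, [330.7, 240.0])]
fork [(0.56, [363.6, 380.9])]
pot [(0.79, [315.3, 220.7])]
lid [(0.74, [317.6, 193.8])]
mat [(0.49, [247.6, 237.4])]
cup [(0.96, [250.1, 235.8]), (0.46, [249.8, 238.8]), (0.39, [332.6, 240.3])]
```

View pics/scene0.png

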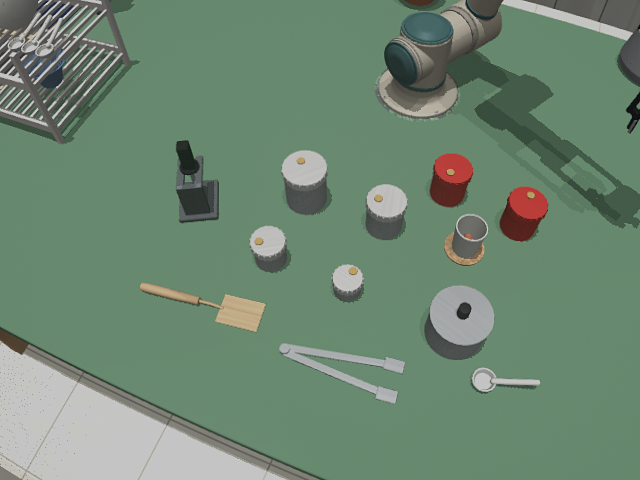

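View pics/side0.png

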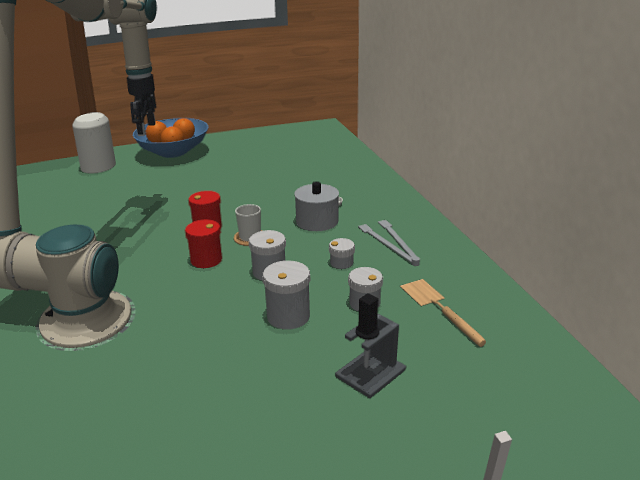

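Scene view: brass-studded steel canisters a (348,282), b (268,248), c (386,212) and d (305,182). The red look-alikes are at (452,180) and (525,213). The probe and fork are at (190,185), the pot with its lid at (460,320), the cup on its mat at (469,240), and the spoon at (500,380). In the side view the probe hangs in the fork at (368,315).

```bash
cat > m1.py <<'E'
from h import *
np.set_printoptions(precision=4,suppress=True)
def at(l,n,near=None):
    r=finder.tip_of(l,n)
    if near is not None: r=[x for x in r if np.hypot(*(np.array(x["at"])-near))<14]
    return np.array(r[0]["at"]) if r else None
E
python3 - <<'E'
from m1 import *
im={n:optics.get_image(n) for n in("scene","side")}
def blob(n,c,r=13):
    I=im[n];h=cv2.cvtColor(I,cv2.COLOR_RGB2HSV);m=(h[...,0]>10)&(h[...,0]<28)&(h[...,1]>110)&(h[...,2]>90)
    yy,xx=np.mgrid[:480,:640];m&=np.hypot(xx-c[0],yy-c[1])<r
    return np.array([xx[m].mean(),yy[m].mean()]),m.sum()
S={"a":((353,271),(335,244),.059),"b":((259,241),(372,278),.079),"c":((378,198),(270,241),.099),"d":((300,161),(282,276),.119)}
for k,(p,q,z) in S.items():
    a,na=blob("scene",p);b,nb=blob("side",q);P,e=tri("scene",a,"side",b)
    print(k,a,na,b,nb,"tri",P,e,"scene@z",atz("scene",a,z),"side@z",atz("side",b,z))
# cap tops / lid / pot / cup by silhouettes: base from tip_of
for l,z,ps,pd in [("lid",.085,(462,315),(317,194)),("pot",0,(454,331),(315,221)),("mat",0,(463,248),(248,238)),("cup",.005,(463,248),(250,236))]:
    print(l,atz("scene",ps,z),atz("side",pd,z))
print("fork",atz("scene",(198.5,196.7),0),atz("side",(363.6,380.9),0))
# knob top center
print("knob",atz("scene",(464,307),.119),atz("side",(317,184),.119))
for n,c in(("scene",(190,178)),("side",(370,340))):
    x,y=c;cv2.imwrite(f"pics/c_{n}.png",cv2.resize(im[n][y-50:y+65,x-60:x+60,::-1],None,fx=5,fy=5,interpolation=2))
a=cv2.imread("pics/c_scene.png");b=cv2.imread("pics/c_side.png")
cv2.imwrite("pics/c1.png",cv2.resize(np.hstack([a,b]),(800,383)))
E
```

```text
a [352.7317 270.7561] 41 [334.3333 243.1905] 21 tri [0.6119 0.0417 0.0565] 0.0029521419531195006 scene@z [0.6118 0.0428 0.059 ] side@z [0.6114 0.0361 0.059 ]
b [258.6923 241.0769] 39 [371.9333 276.9333] 30 tri [ 0.6294 -0.1589  0.0772] 0.0024449539640585155 scene@z [ 0.6292 -0.1577  0.079 ] side@z [ 0.6292 -0.1625  0.079 ]
c [378.1176 198.2353] 34 [269.88 240.56] 25 tri [0.4503 0.037  0.0969] 0.0026306931940299674 scene@z [0.4504 0.0378 0.099 ] side@z [0.4503 0.0317 0.099 ]
d [300.5625 160.5938] 32 [281.6176 275.2353] 34 tri [ 0.4314 -0.1487  0.1174] 0.0019535686116558884 scene@z [ 0.4316 -0.1477  0.119 ] side@z [ 0.4315 -0.1522  0.119 ]
lid [0.6379 0.274  0.085 ] [0.6406 0.2666 0.085 ]
pot [0.6356 0.2742 0.    ] [0.6344 0.2703 0.    ]
mat [0.438  0.2402 0.    ] [0.4337 0.2366 0.    ]
cup [0.4412 0.2401 0.005 ] [0.4396 0.2368 0.005 ]
fork [ 0.5316 -0.374   0.    ] [ 0.526  -0.3826  0.    ]
knob [0.638  0.2708 0.119 ] [0.6386 0.2585 0.119 ]
```

View pics/c1.png

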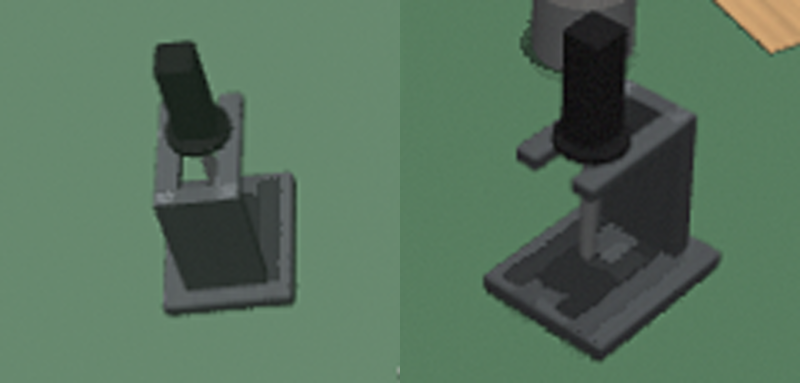

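The crop shows the fork with its post on the far (+x) side, its slot open towards the robot, and the square handle roughly aligned with the fork. I'll look with the wrist camera next.

```bash
cat >> h.py <<'E'
def plan(p,yaw=None):
    """tool-down target: yaw = angle of tool y axis from world y (deg); prints turn about tool z, then the shift (cm) in tool axes after turn"""
    s=manip.get_state();w,x,y,z=s["ee_rot"];Rm=R.from_quat([x,y,z,w]);M=Rm.as_matrix()
    cur=np.degrees(np.arctan2(-M[0,1],M[1,1]));
    yaw=cur if yaw is None else yaw
    D=(R.from_euler("z",yaw,degrees=True)*R.from_matrix(np.diag([-1.,1,-1])))
    rv=np.degrees((Rm.inv()*D).as_rotvec());d=D.inv().apply(np.array(p)-s["position"])*100
    print("cur yaw %.2f turn"%cur,np.round(rv,2),"shift cm",np.round(d,2),"clock",s["clock"])
E
python3 - <<'E'
from h import *
np.set_printoptions(precision=4,suppress=True)
s=st();w,x,y,z=s["ee_rot"];M=R.from_quat([x,y,z,w]).as_matrix()
K,d,T=cal("wrist");print(M.T@(-T[:3,:3].T@T[:3,3]-s["position"]),M.T@T[:3,:3].T,K[0,0],d)
plan([0.47,-0.38,0.36],0)
plan([0.30,-0.10,0.36],0)
E
```

```text
{'clock': 2.2, 'qpos': [1.075, 0.2759, 1.5049, -0.0, 1.3607, -0.121], 'position': [0.2105, 0.5351, 0.2393], 'ee_rot': [0.0, 0.1863, 0.9825, 0.0], 'contact_force': [-0.2757, 0.7998, -0.5483], 'width': 0.0855, 'gripper_force': 0.0}
[ 0.0673 -0.0001 -0.1355] [[ 0.0003 -0.9633 -0.2685]
 [ 1.      0.0004 -0.0002]
 [ 0.0003 -0.2685  0.9633]] 403.6503911094687 [-0.0541  0.      0.      0.      0.    ]
cur yaw -21.48 turn [  0.01   0.   -21.48] shift cm [-25.95 -91.51 -12.07] clock 2.2
cur yaw -21.48 turn [  0.01   0.   -21.48] shift cm [ -8.95 -63.51 -12.07] clock 2.2
```

Request:
servo_tool(
  increments=[
    [0, 0, -2.4, 0, 0, -4.3, -1],
    [0, 0, -2.4, 0, 0, -4.3, -1],
    [0, 0, -2.4, 0, 0, -4.3, -1],
    [0, 0, -2.4, 0, 0, -4.3, -1],
    [0, 0, -2.4, 0, 0, -4.3, -1],
  ],
  squeeze=60,
)

```text
clock: 2.7
position: [0.2104, 0.535, 0.3604]
ee_rot: [0.0, -0.002, 1.0, 0.0]
contact_force: [0.2, -0.4, 0.7]
width: 0.0854
gripper_force: 0.0
```

Request:
servo_tool(
  increments=[
    [-1.3, -4.6, 0, 0, 0, 0, -1],
    [-1.3, -4.6, 0, 0, 0, 0, -1],
    [-1.3, -4.6, 0, 0, 0, 0, -1],
    [-1.3, -4.6, 0, 0, 0, 0, -1],
    [-1.3, -4.6, 0, 0, 0, 0, -1],
  ],
)

```text
clock: 3.2
position: [0.2756, 0.3034, 0.3594]
ee_rot: [0.0, -0.001, 1.0, 0.0]
contact_force: [1.5, 0.0, 0.7]
width: 0.0852
gripper_force: 0.0
```

Request:
servo_tool(
  increments=[
    [-1.3, -4.6, 0, 0, 0, 0, -1],
    [-1.3, -4.6, 0, 0, 0, 0, -1],
    [-1.3, -4.6, 0, 0, 0, 0, -1],
    [-1.3, -4.6, 0, 0, 0, 0, -1],
    [-1.3, -4.6, 0, 0, 0, 0, -1],
  ],
)

```text
clock: 3.7
position: [0.3407, 0.0734, 0.3597]
ee_rot: [0.001, -0.0, 1.0, 0.0]
contact_force: [1.9, -0.1, 0.3]
width: 0.0853
gripper_force: 0.0
```

Request:
servo_tool(
  increments=[
    [-1.3, -4.6, 0, 0, 0, 0, -1],
    [-1.3, -4.6, 0, 0, 0, 0, -1],
    [-1.3, -4.6, 0, 0, 0, 0, -1],
    [-1.3, -4.6, 0, 0, 0, 0, -1],
    [0, 0, 0, 0, 0, 0, -1],
  ],
)

```text
clock: 4.2
position: [0.3942, -0.1143, 0.3587]
ee_rot: [-0.0, 0.004, 1.0, -0.001]
contact_force: [-0.7, 0.4, -1.0]
width: 0.0855
gripper_force: 0.0
```

Run:
```python
from m1 import *
st();C=cal("wrist");I=snap("wrist","w1.png")
for l in("can_a_stud","can_b_stud","can_c_stud","can_d_stud"):
    print(l,[(round(x["p"],2),np.round(x["at"],1)) for x in finder.tip_of(l,"wrist")])
for l in("probe","fork"):
    print(l,[(round(x["p"],2),np.round(x["box"],1)) for x in finder.silhouettes(l,"wrist")])
```

```text
{'clock': 4.2, 'qpos': [-0.4499, -0.0287, 1.5773, -0.0025, 1.5919, -2.0138], 'position': [0.3942, -0.1143, 0.3587], 'ee_rot': [-0.0, 0.0035, 1.0, -0.0014], 'contact_force': [-0.7159, 0.4412, -0.9556], 'width': 0.0855, 'gripper_force': 0.0}
can_a_stud [(0.83, array([445.5, 367.1])), (0.49, array([125.8, 288.9]))]
can_b_stud [(0.76, array([282. , 390.8]))]
can_c_stud [(0.75, array([466.8, 249.8])), (0.65, array([604.2, 127.6]))]
can_d_stud [(0.68, array([280.7, 238. ]))]
probe [(0.71, array([ 70.6, 334.9, 101.8,  80.1])), (0.6, array([299.4, 241.8,  98.6, 108.7]))]
fork [(0.59, array([106. , 309.5, 122.7, 120.3]))]
```

View pics/w1.png

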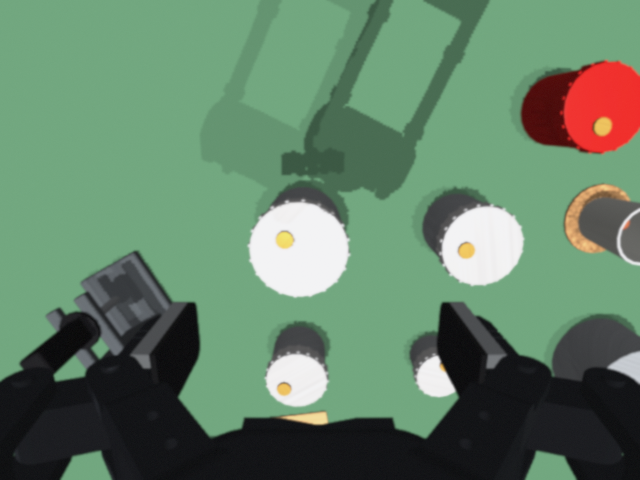

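Wrist view: stud d is at (285,240), c at (466,250), b at (284,389), and a is partly hidden at (443,366). The fork is at the left, (110,310). I'll refine the studs and move the camera over the fork.

```bash
cat >> m1.py <<'E'
def brass(I,c,r=14):
    h=cv2.cvtColor(I,cv2.COLOR_RGB2HSV);m=(h[...,0]>10)&(h[...,0]<30)&(h[...,1]>90)&(h[...,2]>90)
    yy,xx=np.mgrid[:480,:640];m&=np.hypot(xx-c[0],yy-c[1])<r
    return np.array([xx[m].mean(),yy[m].mean()]),m.sum()
E
python3 - <<'E'
from m1 import *
I=cv2.imread("pics/w1.png")[:,:,::-1].copy()
for k,c,z in(("b",(284,389),.079),("c",(466,250),.099),("d",(285,240),.119)):
    p,n=brass(I,c);print(k,p,n,atz("wrist",p,z))
plan([.47,-.345,.36],0)
E
```

```text
b [283.622  388.7402] 127 [ 0.6291 -0.1485  0.079 ]
c [466.1466 250.1728] 191 [0.4476 0.0456 0.099 ]
d [284.2639 239.4444] 216 [ 0.431  -0.1404  0.119 ]
cur yaw 0.16 turn [0.01 0.03 0.16] shift cm [ -7.75 -23.76  -0.04] clock 4.55
```

Request:
servo_tool(
  increments=[
    [-1.5, -4.6, 0, 0, 0, 0, -1],
    [-1.5, -4.6, 0, 0, 0, 0, -1],
    [-1.5, -4.6, 0, 0, 0, 0, -1],
    [-1.5, -4.6, 0, 0, 0, 0, -1],
    [-1.5, -4.6, 0, 0, 0, 0, -1],
  ],
)

```text
clock: 5.05
position: [0.4688, -0.3391, 0.3597]
ee_rot: [0.0, -0.001, 1.0, -0.0]
contact_force: [1.6, -0.2, 0.8]
width: 0.0854
gripper_force: 0.0
```

Request:
servo_tool(
  increments=[
    [0, 0, 0, 0, 0, 0, -1],
    [0, 0, 0, 0, 0, 0, -1],
    [0, 0, 0, 0, 0, 0, -1],
    [0, 0, 0, 0, 0, 0, -1],
    [0, 0, 0, 0, 0, 0, -1],
  ],
)

```text
clock: 5.55
position: [0.4678, -0.3373, 0.3601]
ee_rot: [0.0, -0.001, 1.0, -0.0]
contact_force: [0.8, 0.4, 0.6]
width: 0.0856
gripper_force: 0.0
```

Run:
```python
from m1 import *
st();C=cal("wrist");I=snap("wrist","w2.png")
for l in("probe","fork"):
    print(l,[(round(x["p"],2),np.round(x["box"],1)) for x in finder.silhouettes(l,"wrist")])
```

```text
{'clock': 5.55, 'qpos': [-0.7455, 0.2372, 1.2669, 0.0002, 1.6363, -2.3183], 'position': [0.4678, -0.3373, 0.3601], 'ee_rot': [0.0005, -0.001, 1.0, -0.0003], 'contact_force': [0.7608, 0.3638, 0.6466], 'width': 0.0856, 'gripper_force': 0.0}
probe [(0.88, array([281.1, 276. ,  48.2,  71. ]))]
fork [(0.57, array([293.9, 256. , 101. , 129. ])), (0.44, array([621.2, 172.2,  37.5,  71.1]))]
```

View pics/w2.png

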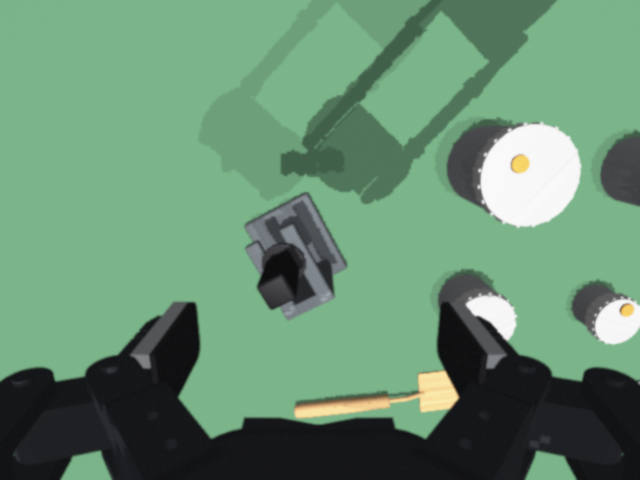

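Run:
```python
from m1 import *
I=cv2.imread("pics/w2.png")
c=I[185:335,220:370];g=cv2.resize(np.clip(c.astype(float)*1.8,0,255).astype(np.uint8),(600,600),interpolation=cv2.INTER_CUBIC)
cv2.imwrite("pics/w2c.png",g)
I=I[:,:,::-1].copy()
for k,c,z in(("a",(627,310),.059),("d",(520,163),.119)):
    p,n=brass(I,c);print(k,p,n,atz("wrist",p,z))
```

```text
a [626.7177 309.7097] 124 [0.612 0.04  0.059]
d [519.8577 163.5528] 246 [ 0.4324 -0.1502  0.119 ]
```

View pics/w2c.png

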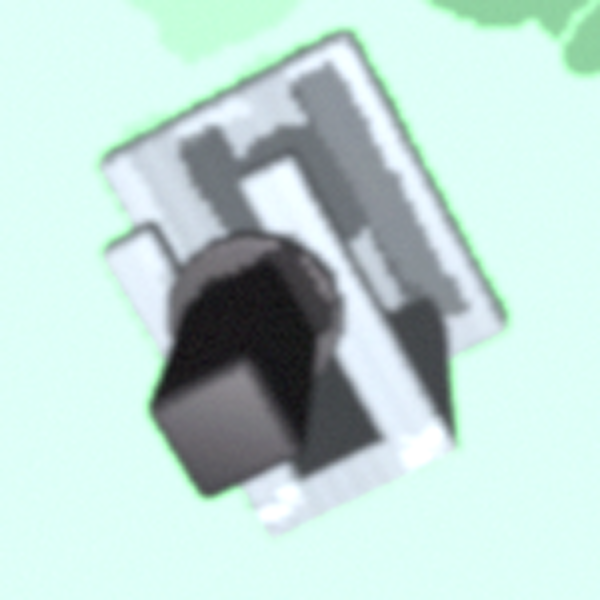

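Run:
```python
from m1 import *
f=lambda p:(220+p[0]/4,185+p[1]/4)
h=np.array([atz("wrist",f(p),.186) for p in[(152,408),(243,360),(302,450),(208,497)]])[:,:2]
print("handle c",h.mean(0),"sides",[np.linalg.norm(h[i]-h[i-1]) for i in range(4)],"ang",[np.degrees(np.arctan2(*(h[i]-h[i-1])[::-1])) for i in range(4)])
g=np.array([atz("wrist",f(p),.110) for p in[(105,250),(152,226),(240,182),(292,155),(455,445),(275,532)]])[:,:2]
# image right=+y world, down=+x ; local corners: left in image = -y
L=np.array([(-32,-28),(-32,-12),(-32,12),(-32,28),(58,28),(58,-28)])/1000
a=L-L.mean(0);b=g-g.mean(0);th=np.arctan2((a[:,0]*b[:,1]-a[:,1]*b[:,0]).sum(),(a*b).sum())
Q=np.array([[np.cos(th),-np.sin(th)],[np.sin(th),np.cos(th)]]);t=g.mean(0)-Q@L.mean(0)
print("fork",np.degrees(th),t,"res mm",(g-(L@Q.T+t))*1000)
s="scene";print(proj(s,[[*t,.11],[*h.mean(0),.186]]),proj("side",[[*t,.11],[*h.mean(0),.186]]))
plan([*h.mean(0),.26],np.degrees(th))
```

```text
handle c [ 0.5329 -0.3728] sides [np.float64(0.022835287724626188), np.float64(0.021801215313376306), np.float64(0.02311589701818682), np.float64(0.022594688418765836)] ang [np.float64(-151.35597850761062), np.float64(119.12047884354598), np.float64(30.612601596089306), np.float64(-61.57323504391242)]
fork 28.02771628009503 [ 0.5327 -0.3722] res mm [[-0.2692  1.7514]
 [ 0.9918 -0.3605]
 [ 0.9468  0.6241]
 [ 1.6076 -0.5721]
 [-0.926  -1.9436]
 [-2.351   0.5006]]
[[188.9322 167.9301]
 [180.9267 145.0667]] [[366.6154 331.691 ]
 [368.1082 297.6148]]
cur yaw 0.07 turn [ -0.04   0.03 -27.96] shift cm [-4.12 -6.12  9.98] clock 5.7
```

Request:
servo_tool(
  increments=[
    [0, 0, 0, 0, 0, 7.8, -1],
    [0, 0, 0, 0, 0, 7.8, -1],
    [0, 0, 0, 0, 0, 7.8, -1],
    [0, 0, 0, 0, 0, 7.8, -1],
    [0, 0, 0, 0, 0, 7.8, -1],
  ],
)

```text
clock: 6.2
position: [0.4678, -0.3385, 0.3594]
ee_rot: [0.0, 0.336, 0.942, 0.0]
contact_force: [1.0, -0.2, -0.4]
width: 0.0853
gripper_force: 0.0
```

Request:
servo_tool(
  increments=[
    [0, 0, 0, 0, 0, 7.8, -1],
    [0, 0, 0, 0, 0, 7.8, -1],
    [0, 0, 0, 0, 0, 7.2, -1],
    [0, 0, 0, 0, 0, 0, -1],
    [0, 0, 0, 0, 0, 0, -1],
  ],
)

```text
clock: 6.7
position: [0.4678, -0.3386, 0.3594]
ee_rot: [0.0, 0.512, 0.859, 0.0]
contact_force: [-0.4, -0.1, 0.6]
width: 0.0856
gripper_force: 0.0
```

Run:
```python
from m1 import *
st();plan([.5328,-.3725,.139],-61.5)
```

```text
{'clock': 6.7, 'qpos': [-0.7471, 0.2391, 1.2661, 0.0001, 1.6362, -1.2424], 'position': [0.4678, -0.3386, 0.3594], 'ee_rot': [0.0001, 0.5122, 0.8589, 0.0], 'contact_force': [-0.357, -0.0613, 0.6324], 'width': 0.0856, 'gripper_force': 0.0}
cur yaw -61.62 turn [ 0.01  0.   -0.12] shift cm [-6.08  4.09 22.04] clock 6.7
```

Request:
servo_tool(
  increments=[
    [-2.0, 1.35, 0, 0, 0, 0, -1],
    [-2.0, 1.35, 0, 0, 0, 0, -1],
    [-2.1, 1.4, 0, 0, 0, 0, -1],
    [0, 0, 3, 0, 0, 0, -1],
    [0, 0, 3, 0, 0, 0, -1],
  ],
)

```text
clock: 7.2
position: [0.534, -0.3738, 0.299]
ee_rot: [0.001, 0.512, 0.859, -0.0]
contact_force: [-0.2, 1.8, -0.2]
width: 0.0856
gripper_force: 0.0
```

Request:
servo_tool(
  increments=[
    [0, 0, 1, 0, 0, 0, -1],
    [0, 0, 0, 0, 0, 0, -1],
    [0, 0, 0, 0, 0, 0, -1],
    [0, 0, 0, 0, 0, 0, -1],
    [0, 0, 0, 0, 0, 0, -1],
  ],
)

```text
clock: 7.7
position: [0.5333, -0.3735, 0.2911]
ee_rot: [0.002, 0.513, 0.858, -0.0]
contact_force: [0.2, 0.4, 0.9]
width: 0.0853
gripper_force: 0.0
```

Run:
```python
from m1 import *
st();plan([.5328,-.3725,.139],-61.5);snap("wrist","w3.png")
print(proj("wrist",[[.5328,-.3725,.186]]))
```

```text
{'clock': 7.7, 'qpos': [-0.7178, 0.3701, 1.2385, 0.0001, 1.5298, -1.2107], 'position': [0.5333, -0.3735, 0.2911], 'ee_rot': [0.0015, 0.5132, 0.8582, -0.0002], 'contact_force': [0.1864, 0.3606, 0.8883], 'width': 0.0853, 'gripper_force': 0.0}
cur yaw -61.76 turn [ 0.07  0.16 -0.26] shift cm [ 0.12  0.   15.21] clock 7.7
[[317.406  237.2655]]
```

View pics/w3.png

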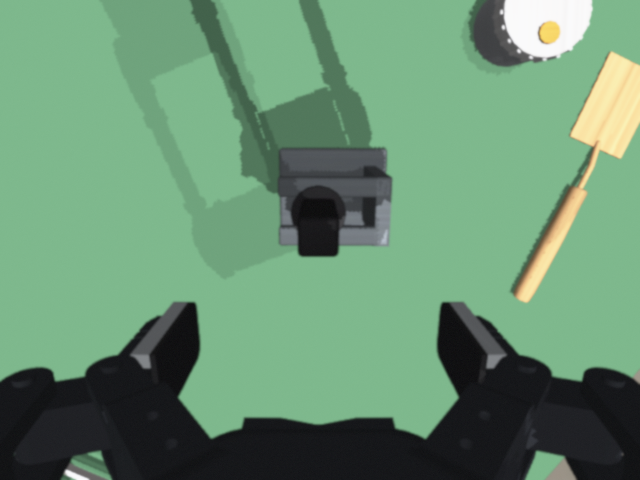

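The handle is square to the fingers, centred at (318,239) against a prediction of (317,237). I'll descend and grip.

Request:
servo_tool(
  increments=[
    [0, 0, 3.5, 0, 0, 0, -1],
    [0, 0, 3.5, 0, 0, 0, -1],
    [0, 0, 3.5, 0, 0, 0, -1],
    [0, 0, 3.5, 0, 0, 0, -1],
    [0, 0, 1.2, 0, 0, 0, -1],
  ],
  squeeze=80,
)

```text
clock: 8.25
position: [0.5312, -0.3717, 0.134]
ee_rot: [-0.003, 0.513, 0.858, 0.001]
contact_force: [-0.1, -0.4, 0.5]
width: 0.0851
gripper_force: 0.0
```

Request:
servo_tool(
  increments=[
    [0, 0, 0, 0, 0, 0, 1],
    [0, 0, 0, 0, 0, 0, 1],
    [0, 0, 0, 0, 0, 0, 1],
    [0, 0, 0, 0, 0, 0, 1],
    [0, 0, 0, 0, 0, 0, 1],
  ],
  squeeze=80,
)

```text
clock: 8.75
position: [0.5338, -0.374, 0.1394]
ee_rot: [0.002, 0.513, 0.858, -0.0]
contact_force: [0.7, 0.4, 5.2]
width: 0.0251
gripper_force: 79.1
```

Request:
servo_tool(
  increments=[
    [0, 0, 0, 0, 0, 0, 1],
    [0, 0, 0, 0, 0, 0, 1],
    [0, 0, 0, 0, 0, 0, 1],
    [0, 0, 0, 0, 0, 0, 1],
    [0, 0, 0, 0, 0, 0, 1],
  ],
)

```text
clock: 9.25
position: [0.5338, -0.374, 0.1394]
ee_rot: [0.002, 0.513, 0.858, -0.0]
contact_force: [0.1, 0.6, 6.0]
width: 0.0251
gripper_force: 79.1
```

```bash
python3 -c "
from m1 import *
st()"
```

```text
{'clock': 9.25, 'qpos': [-0.7178, 0.4522, 1.4851, 0.0, 1.2002, -1.2105], 'position': [0.5338, -0.374, 0.1394], 'ee_rot': [0.002, 0.5133, 0.8582, -0.0003], 'contact_force': [0.0824, 0.6354, 5.9554], 'width': 0.0251, 'gripper_force': 79.0993}
```

Request:
servo_tool(
  increments=[
    [0, 0, -2, 0, 0, 0, 1],
    [0, 0, -3, 0, 0, 0, 1],
    [0, 0, -3, 0, 0, 0, 1],
    [0, 0, -3, 0, 0, 0, 1],
    [0, 0, -2, 0, 0, 0, 1],
  ],
)

```text
clock: 9.75
position: [0.5332, -0.3734, 0.2697]
ee_rot: [0.001, 0.513, 0.858, -0.0]
contact_force: [0.8, -0.2, -0.8]
width: 0.0251
gripper_force: 78.5
```

Request:
servo_tool(
  increments=[
    [0, 0, 0, 0, 0, 0, 1],
    [0, 0, 0, 0, 0, 0, 1],
    [0, 0, 0, 0, 0, 0, 1],
    [0, 0, 0, 0, 0, 0, 1],
    [0, 0, 0, 0, 0, 0, 1],
  ],
)

```text
clock: 10.25
position: [0.5325, -0.3728, 0.2658]
ee_rot: [-0.001, 0.513, 0.858, 0.0]
contact_force: [0.4, 0.9, -1.4]
width: 0.0251
gripper_force: 78.5
```

Run:
```python
from m1 import *
s=st();p=s["position"]
a=snap("scene","s4.png");A=finder.tip_of("probe_tip","scene");b=snap("side","d4.png");B=finder.tip_of("probe_tip","side")
print(A[:2],B[:2])
q=p-[0,0,.1144];u,v=proj("scene",[q])[0],proj("side",[q])[0];print("pred",q,u,v)
if A and B: print(tri("scene",A[0]["at"],"side",B[0]["at"]))
c=[cv2.resize(im[int(w[1])-50:int(w[1])+25,int(w[0])-40:int(w[0])+40,::-1],(400,375),interpolation=2) for im,w in((a,u),(b,v))]
cv2.imwrite("pics/c4.png",np.hstack(c))
plan([.612,.041,.25],-61.5)
```

```text
{'clock': 10.25, 'qpos': [-0.7178, 0.38, 1.2838, 0.0001, 1.4803, -1.2105], 'position': [0.5325, -0.3728, 0.2658], 'ee_rot': [-0.0012, 0.5133, 0.8582, 0.0003], 'contact_force': [0.3885, 0.8873, -1.3747], 'width': 0.0251, 'gripper_force': 78.4756}
[{'at': [186.3, 158.2], 'p': 0.74}, {'at': [339.0, 367.8], 'p': 0.33}] [{'at': [367.9, 314.6], 'p': 0.95}]
pred [ 0.5325 -0.3728  0.1514] [184.5919 155.6176] [367.3507 313.5782]
(array([ 0.5346, -0.3691,  0.1463]), np.float64(0.0011130830145464246))
cur yaw -61.78 turn [-0.   -0.03 -0.28] shift cm [32.61 26.71  1.69] clock 10.45
```

View pics/c4.png

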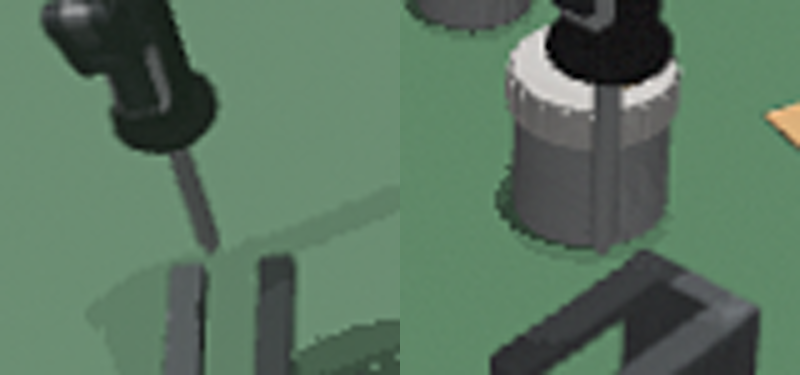

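Request:
servo_tool(
  increments=[
    [3.2, 2.6, 0, 0, 0, 0, 1],
    [3.2, 2.6, 0, 0, 0, 0, 1],
    [3.2, 2.6, 0, 0, 0, 0, 1],
    [3.2, 2.6, 0, 0, 0, 0, 1],
    [3.2, 2.6, 0, 0, 0, 0, 1],
  ],
)

```text
clock: 10.95
position: [0.5719, -0.1691, 0.2674]
ee_rot: [0.0, 0.513, 0.858, 0.0]
contact_force: [1.1, 0.9, -0.1]
width: 0.025
gripper_force: 78.6
```

Request:
servo_tool(
  increments=[
    [3.2, 2.6, 0, 0, 0, 0, 1],
    [3.2, 2.6, 0, 0, 0, 0, 1],
    [3.2, 2.6, 0, 0, 0, 0, 1],
    [3.2, 2.6, 0, 0, 0, 0, 1],
    [3.2, 2.6, 0, 0, 0, 0, 1],
  ],
)

```text
clock: 11.45
position: [0.6108, 0.0335, 0.2675]
ee_rot: [0.0, 0.513, 0.858, 0.0]
contact_force: [0.8, 0.1, -1.1]
width: 0.0248
gripper_force: 78.6
```

Request:
servo_tool(
  increments=[
    [0, 0, 1, 0, 0, 0, 1],
    [0, 0, 2, 0, 0, 0, 1],
    [0, 0, 2, 0, 0, 0, 1],
    [0, 0, 0, 0, 0, 0, 1],
    [0, 0, 0, 0, 0, 0, 1],
  ],
)

```text
clock: 11.95
position: [0.6105, 0.0312, 0.2172]
ee_rot: [-0.0, 0.514, 0.858, -0.0]
contact_force: [-0.1, 0.0, -1.1]
width: 0.025
gripper_force: 78.8
```

```bash
cat > look.py <<'E'
from m1 import *
import sys
# expected studs; report current positions from scene + side, tip estimate
S={"a":[.612,.041,.059],"b":[.6295,-.158,.079],"c":[.4504,.038,.099],"d":[.432,-.149,.119]}
def look(tag):
    s=st();p=s["position"]
    for n in("scene","side"):
        I=snap(n,f"{n}_{tag}.png")
        for k,P in S.items():
            c=proj(n,[P])[0]
            try:
                b,m=brass(I,c,10);print(n,k,m,"px off",np.round(b-c,1),"pos",np.round(atz(n,b,P[2])[:2],4))
            except Exception: print(n,k,"none")
        T=finder.tip_of("probe_tip",n);print(n,"tip",[(np.round(t["at"],1),round(t["p"],2)) for t in T[:2]],"pred",np.round(proj(n,[p-[0,0,.1144]])[0],1))
E
python3 - <<'E'
from look import *
look("a");plan([.611,.039,.1734])
E
```

```text
{'clock': 11.95, 'qpos': [-0.0626, 0.3432, 1.4608, -0.0002, 1.3383, -0.5547], 'position': [0.6105, 0.0312, 0.2172], 'ee_rot': [-0.0002, 0.5136, 0.8581, -0.0002], 'contact_force': [-0.1331, 0.0223, -1.0731], 'width': 0.025, 'gripper_force': 78.843}
scene a 49 px off [0.6 0. ] pos [0.6116 0.0421]
scene b 44 px off [-0.  -0.2] pos [ 0.6291 -0.1582]
scene c 0 px off [nan nan] pos [nan nan]
scene d 35 px off [ 0.6 -0.1] pos [ 0.4313 -0.1478]
scene tip [(array([346.8, 256.8]), 0.72)] pred [348.1 257.7]
side a 26 px off [0.4 0.9] pos [0.6115 0.0366]
side b 31 px off [0.7 1.2] pos [ 0.6292 -0.1628]
side c 33 px off [-5.9 -2.7] pos [0.4402 0.0553]
side d 36 px off [0.2 1. ] pos [ 0.4315 -0.1527]
side tip [(array([333.9, 227.3]), 0.58)] pred [334.6 228.4]
cur yaw -61.80 turn [ 0.12  0.07 -0.  ] shift cm [0.68 0.33 4.52] clock 12.15m1.py:10: RuntimeWarning: Mean of empty slice.
  return np.array([xx[m].mean(),yy[m].mean()]),m.sum()
  ret = ret.dtype.type(ret / rcount)
```

Request:
servo_tool(
  increments=[
    [0.4, 0.2, 0, 0, 0, 0, 1],
    [0.4, 0.2, 1.0, 0, 0, 0, 1],
    [0, 0, 1.5, 0, 0, 0, 1],
    [0, 0, 1.0, 0, 0, 0, 1],
    [0, 0, 0.6, 0, 0, 0, 1],
  ],
)

```text
clock: 12.65
position: [0.6096, 0.0411, 0.1748]
ee_rot: [-0.001, 0.513, 0.858, -0.0]
contact_force: [-0.1, -0.5, -1.1]
width: 0.0252
gripper_force: 78.8
```

Request:
servo_tool(
  increments=[
    [0, 0, 0.2, 0, 0, 0, 1],
    [0, 0, 0.1, 0, 0, 0, 1],
    [0, 0, 0.05, 0, 0, 0, 1],
    [0, 0, 0, 0, 0, 0, 1],
    [0, 0, 0, 0, 0, 0, 1],
  ],
)

```text
clock: 13.15
position: [0.6107, 0.0407, 0.1733]
ee_rot: [0.0, 0.513, 0.858, 0.0]
contact_force: [-0.7, 0.4, 0.3]
width: 0.0249
gripper_force: 79.0
```

Run:
```python
from m1 import *
s=st();p=s["position"]
for n in("scene","side"):
    I=snap(n,n+"_a2.png");c=proj(n,[p-[0,0,.1144]])[0];cv2.imwrite(f"pics/t_{n}.png",cv2.resize(I[int(c[1])-40:int(c[1])+35,int(c[0])-40:int(c[0])+40,::-1],(400,375),interpolation=2))
    print([(np.round(t["at"],1),round(t["p"],2)) for t in finder.tip_of("probe_tip",n)[:2]],c)
cv2.imwrite("pics/ta.png",np.hstack([cv2.imread("pics/t_scene.png"),cv2.imread("pics/t_side.png")]))
```

```text
{'clock': 13.15, 'qpos': [-0.0472, 0.372, 1.5289, 0.0001, 1.2397, -0.5398], 'position': [0.6107, 0.0407, 0.1733], 'ee_rot': [0.0004, 0.5134, 0.8582, 0.0003], 'contact_force': [-0.673, 0.3753, 0.3345], 'width': 0.0249, 'gripper_force': 79.0206}
[(array([354.3, 268.3]), 0.61)] [351.9583 269.9899]
[(array([333.2, 241.5]), 0.97)] [333.427  242.3908]
```

View pics/ta.png

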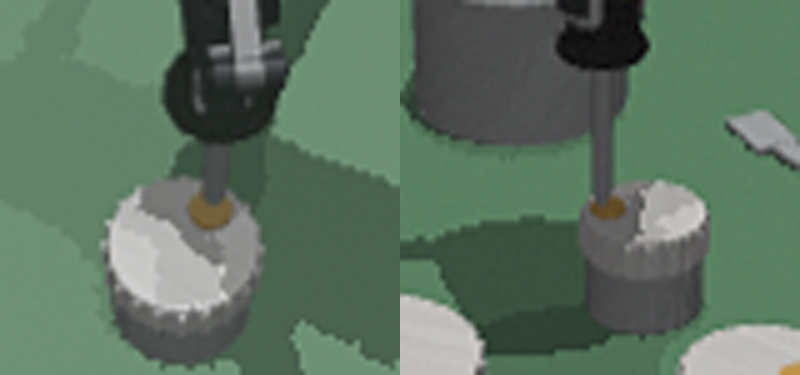

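The tip is on stud a and touching lightly in both views. I'll press a little more and hold.

Request:
servo_tool(
  increments=[
    [0, 0, 0.1, 0, 0, 0, 1],
    [0, 0, 0.05, 0, 0, 0, 1],
    [0, 0, 0, 0, 0, 0, 1],
    [0, 0, 0, 0, 0, 0, 1],
    [0, 0, 0, 0, 0, 0, 1],
  ],
)

```text
clock: 13.85
position: [0.6107, 0.0407, 0.1729]
ee_rot: [0.001, 0.513, 0.858, 0.0]
contact_force: [-2.9, -0.6, 8.4]
width: 0.0253
gripper_force: 80.0
```

Request:
servo_tool(
  increments=[
    [0, 0, 0, 0, 0, 0, 1],
    [0, 0, 0, 0, 0, 0, 1],
    [0, 0, 0, 0, 0, 0, 1],
    [0, 0, 0, 0, 0, 0, 1],
    [0, 0, 0, 0, 0, 0, 1],
  ],
)

```text
clock: 14.35
position: [0.6107, 0.0407, 0.1729]
ee_rot: [0.001, 0.513, 0.858, 0.0]
contact_force: [-1.6, -0.1, 6.9]
width: 0.0254
gripper_force: 80.0
```

Run:
```python
from m1 import *
st();plan([.6283,-.159,.2434],-61.5)
```

```text
{'clock': 14.35, 'qpos': [-0.0471, 0.372, 1.5299, -0.0001, 1.2378, -0.5398], 'position': [0.6107, 0.0407, 0.1729], 'ee_rot': [0.0009, 0.5133, 0.8582, 0.0004], 'contact_force': [-1.5948, -0.0977, 6.8931], 'width': 0.0254, 'gripper_force': 79.9923}
cur yaw -61.77 turn [ 0.09  0.06 -0.27] shift cm [-18.38  -7.98  -7.05] clock 14.35
```

Request:
servo_tool(
  increments=[
    [0, 0, -2, 0, 0, 0, 1],
    [0, 0, -3, 0, 0, 0, 1],
    [-3.6, -1.6, 0, 0, 0, 0, 1],
    [-3.6, -1.6, 0, 0, 0, 0, 1],
    [-3.6, -1.6, 0, 0, 0, 0, 1],
  ],
)

```text
clock: 14.85
position: [0.6195, -0.0781, 0.2214]
ee_rot: [0.001, 0.513, 0.858, 0.0]
contact_force: [1.0, 0.3, -1.2]
width: 0.0254
gripper_force: 79.0
```

Request:
servo_tool(
  increments=[
    [-3.7, -1.6, 0, 0, 0, 0, 1],
    [-3.7, -1.6, 0, 0, 0, 0, 1],
    [0, 0, 0, 0, 0, 0, 1],
    [0, 0, 0, 0, 0, 0, 1],
    [0, 0, 0, 0, 0, 0, 1],
  ],
)

```text
clock: 15.35
position: [0.6258, -0.1567, 0.2209]
ee_rot: [-0.0, 0.513, 0.858, 0.0]
contact_force: [-1.1, 1.3, -0.3]
width: 0.025
gripper_force: 79.0
```

```bash
python3 - <<'E' 2>/dev/null
from look import *
look("b");plan([.629,-.159,.193])
for n in("scene","side"):
  print([(np.round(t["at"],1),round(t["p"],2)) for l in "bc" for t in finder.tip_of(f"can_{l}_stud",n)])
E
```

```text
{'clock': 15.35, 'qpos': [-0.3536, 0.3917, 1.3754, 0.0007, 1.3752, -0.8466], 'position': [0.6258, -0.1567, 0.2209], 'ee_rot': [-0.0004, 0.5132, 0.8582, 0.0003], 'contact_force': [-1.061, 1.2663, -0.2732], 'width': 0.025, 'gripper_force': 78.977}
scene a 47 px off [0.7 0.1] pos [0.6116 0.0424]
scene b 43 px off [-0.  -0.2] pos [ 0.629  -0.1583]
scene c 0 px off [nan nan] pos [nan nan]
scene d 35 px off [ 0.6 -0.1] pos [ 0.4313 -0.1478]
scene tip [(array([262.6, 232.6]), 0.83)] pred [258.3 232.8]
side a 26 px off [0.2 0.8] pos [0.6112 0.037 ]
side b 30 px off [0.8 1.1] pos [ 0.6294 -0.1627]
side c 33 px off [-5.9 -2.7] pos [0.4402 0.0553]
side d 37 px off [0.2 1. ] pos [ 0.4314 -0.1529]
side tip [(array([372.3, 265. ]), 0.96)] pred [369.9 265.1]
cur yaw -61.68 turn [ 0.01 -0.01  0.  ] shift cm [-0.39  0.13  2.84] clock 15.55
[(array([256.9, 240.9]), 0.97), (array([364.4, 183.7]), 0.95), (array([527.6, 193.5]), 0.95), (array([448. , 170.7]), 0.91)]
[(array([369.6, 277.5]), 0.83), (array([210.9, 222.3]), 0.92), (array([196.6, 198.7]), 0.77), (array([363.7, 305. ]), 0.39), (array([368.3, 266.3]), 0.16)]
```

Request:
servo_tool(
  increments=[
    [-0.4, 0.05, 0, 0, 0, 0, 1],
    [0, 0, 1.2, 0, 0, 0, 1],
    [0, 0, 0.8, 0, 0, 0, 1],
    [0, 0, 0.5, 0, 0, 0, 1],
    [0, 0, 0, 0, 0, 0, 1],
  ],
)

```text
clock: 16.25
position: [0.6274, -0.1605, 0.1946]
ee_rot: [-0.002, 0.513, 0.858, -0.0]
contact_force: [-1.3, -0.1, -0.5]
width: 0.0252
gripper_force: 79.0
```

Request:
servo_tool(
  increments=[
    [0, 0, 0.1, 0, 0, 0, 1],
    [0, 0, 0, 0, 0, 0, 1],
    [0, 0, 0, 0, 0, 0, 1],
    [0, 0, 0, 0, 0, 0, 1],
    [0, 0, 0, 0, 0, 0, 1],
  ],
)

```text
clock: 16.75
position: [0.6284, -0.1607, 0.1955]
ee_rot: [0.0, 0.513, 0.858, 0.0]
contact_force: [0.1, 0.3, -1.4]
width: 0.0249
gripper_force: 79.0
```

Run:
```python
from m1 import *
s=st();p=s["position"]
for n in("scene","side"):
    I=snap(n,n+"_b2.png");c=proj(n,[p-[0,0,.114]])[0];cv2.imwrite(f"pics/t_{n}.png",cv2.resize(I[int(c[1])-40:int(c[1])+35,int(c[0])-40:int(c[0])+40,::-1],(400,375),interpolation=2))
    print([(np.round(t["at"],1),round(t["p"],2)) for t in finder.tip_of("probe_tip",n)[:2]],c)
cv2.imwrite("pics/tb.png",np.hstack([cv2.imread("pics/t_scene.png"),cv2.imread("pics/t_side.png")]))
```

```text
{'clock': 16.75, 'qpos': [-0.3577, 0.4107, 1.4086, 0.0001, 1.3219, -0.8504], 'position': [0.6284, -0.1607, 0.1955], 'ee_rot': [0.0002, 0.5133, 0.8582, 0.0001], 'contact_force': [0.082, 0.2592, -1.4265], 'width': 0.0249, 'gripper_force': 78.9765}
[(array([256.5, 238.3]), 0.87), (array([199.9, 300.1]), 0.44)] [257.4034 239.6659]
[(array([371.4, 276.1]), 0.93)] [371.332  275.6094]
```

View pics/tb.png

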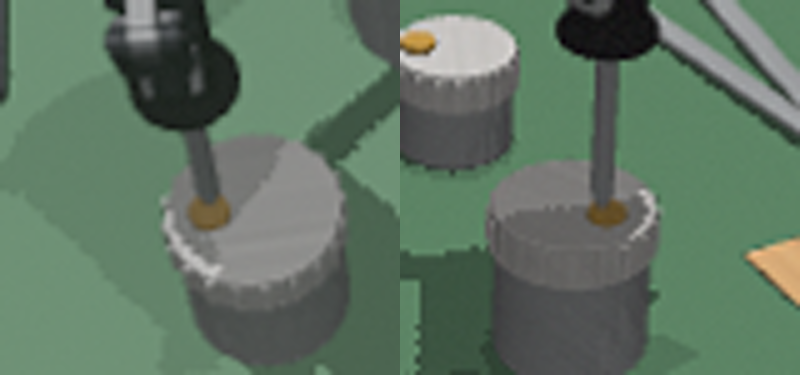

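The tip is centred above stud b. I'll press and hold.

Request:
servo_tool(
  increments=[
    [0, 0, 0.2, 0, 0, 0, 1],
    [0, 0, 0.15, 0, 0, 0, 1],
    [0, 0, 0.1, 0, 0, 0, 1],
    [0, 0, 0, 0, 0, 0, 1],
    [0, 0, 0, 0, 0, 0, 1],
  ],
)

```text
clock: 17.45
position: [0.6286, -0.1609, 0.1929]
ee_rot: [0.001, 0.513, 0.858, 0.0]
contact_force: [-1.7, 0.3, 7.9]
width: 0.0252
gripper_force: 80.2
```

Request:
servo_tool(
  increments=[
    [0, 0, 0, 0, 0, 0, 1],
    [0, 0, 0, 0, 0, 0, 1],
    [0, 0, 0, 0, 0, 0, 1],
    [0, 0, 0, 0, 0, 0, 1],
    [0, 0, 0, 0, 0, 0, 1],
  ],
)

```text
clock: 17.95
position: [0.6286, -0.1609, 0.1929]
ee_rot: [0.001, 0.513, 0.858, 0.0]
contact_force: [-1.2, -0.3, 7.8]
width: 0.025
gripper_force: 80.2
```

Run:
```python
from m1 import *
st();I=cv2.imread("pics/scene_b2.png")[:,:,::-1].copy();J=cv2.imread("pics/side_b2.png")[:,:,::-1].copy()
a,na=brass(I,(364,184),9);P=atz("scene",a,.099);c=proj("side",[P-[0,.001,0]])[0];b,nb=brass(J,c,9)
print(a,na,P,c,b,nb,atz("side",b,.099),tri("scene",a,"side",b))
plan([P[0],P[1]-.001,.25],-61.5)
```

```text
{'clock': 17.95, 'qpos': [-0.3577, 0.4117, 1.4136, -0.0001, 1.3141, -0.8504], 'position': [0.6286, -0.1609, 0.1929], 'ee_rot': [0.0011, 0.5133, 0.8582, 0.0002], 'contact_force': [-1.1789, -0.2864, 7.7501], 'width': 0.025, 'gripper_force': 80.1941}
[365.05  185.175] 40 [0.4282 0.0005 0.099 ] [263.8279 248.7123] [264.1481 249.6296] 27 [ 0.4279 -0.0048  0.099 ] (array([ 0.4279, -0.0003,  0.0971]), np.float64(0.002090182933690008))
cur yaw -61.77 turn [ 0.08  0.1  -0.27] shift cm [23.66 -9.96 -5.71] clock 17.95
```

Request:
servo_tool(
  increments=[
    [0, 0, -2, 0, 0, 0, 1],
    [0, 0, -4, 0, 0, 0, 1],
    [3.9, -1.7, 0, 0, 0, 0, 1],
    [3.9, -1.7, 0, 0, 0, 0, 1],
    [3.9, -1.7, 0, 0, 0, 0, 1],
  ],
)

```text
clock: 18.45
position: [0.5269, -0.0811, 0.2507]
ee_rot: [0.0, 0.514, 0.858, 0.0]
contact_force: [-0.1, 0.3, -0.0]
width: 0.025
gripper_force: 79.0
```

Request:
servo_tool(
  increments=[
    [3.9, -1.7, 0, 0, 0, 0, 1],
    [3.9, -1.7, 0, 0, 0, 0, 1],
    [3.9, -1.6, 0, 0, 0, 0, 1],
    [0, 0, 1, 0, 0, 0, 1],
    [0, 0, 0, 0, 0, 0, 1],
  ],
)

```text
clock: 18.95
position: [0.4276, -0.0019, 0.2402]
ee_rot: [-0.0, 0.513, 0.859, -0.0]
contact_force: [1.6, -0.3, -0.5]
width: 0.0251
gripper_force: 79.0
```

Request:
servo_tool(
  increments=[
    [0, 0, 0, 0, 0, 0, 1],
    [0, 0, 0, 0, 0, 0, 1],
    [0, 0, 0, 0, 0, 0, 1],
    [0, 0, 0, 0, 0, 0, 1],
    [0, 0, 0, 0, 0, 0, 1],
  ],
)

```text
clock: 19.45
position: [0.429, -0.0027, 0.2407]
ee_rot: [-0.0, 0.514, 0.858, 0.0]
contact_force: [1.2, -0.3, -1.5]
width: 0.0252
gripper_force: 79.0
```

```bash
sed -i 's/"c":\[.4504,.038/"c":[.428,-.001/' look.py; python3 - <<'E' 2>/dev/null
from look import *
look("c");plan([.4275,-.0025,.213])
E
```

```text
{'clock': 19.45, 'qpos': [-0.1687, 0.052, 1.7834, 0.0001, 1.3063, -0.6609], 'position': [0.429, -0.0027, 0.2407], 'ee_rot': [-0.0001, 0.5136, 0.8581, 0.0], 'contact_force': [1.2409, -0.2954, -1.5322], 'width': 0.0252, 'gripper_force': 79.0252}
scene a 48 px off [0.7 0.1] pos [0.6117 0.0423]
scene b 44 px off [-0.  -0.2] pos [ 0.6291 -0.1582]
scene c 39 px off [0.6 0.1] pos [0.4278 0.0003]
scene d 35 px off [ 0.6 -0.1] pos [ 0.4313 -0.1478]
scene tip [(array([365.7, 176.3]), 0.61), (array([465.3, 238.1]), 0.5)] pred [364.1 177.2]
side a 25 px off [0.3 0.7] pos [0.6114 0.0373]
side b 31 px off [0.7 1.2] pos [ 0.6292 -0.1628]
side c 26 px off [0.4 0.9] pos [ 0.428  -0.0052]
side d 36 px off [0.2 0.8] pos [ 0.4315 -0.1522]
side tip [(array([263.5, 237.8]), 0.69)] pred [263.7 238.7]
cur yaw -61.78 turn [ 0. -0.  0.] shift cm [ 0.05 -0.11  2.78] clock 19.65
```

Request:
servo_tool(
  increments=[
    [0, -0.1, 1.0, 0, 0, 0, 1],
    [0, 0, 1.0, 0, 0, 0, 1],
    [0, 0, 0.5, 0, 0, 0, 1],
    [0, 0, 0.2, 0, 0, 0, 1],
    [0, 0, 0.15, 0, 0, 0, 1],
  ],
)

```text
clock: 20.15
position: [0.4271, -0.0028, 0.2128]
ee_rot: [-0.001, 0.513, 0.858, -0.0]
contact_force: [-3.5, 0.3, 12.1]
width: 0.0252
gripper_force: 80.5
```

Request:
servo_tool(
  increments=[
    [0, 0, 0.05, 0, 0, 0, 1],
    [0, 0, 0, 0, 0, 0, 1],
    [0, 0, 0, 0, 0, 0, 1],
    [0, 0, 0, 0, 0, 0, 1],
    [0, 0, 0, 0, 0, 0, 1],
  ],
)

```text
clock: 20.65
position: [0.427, -0.0028, 0.2129]
ee_rot: [-0.0, 0.513, 0.858, -0.0]
contact_force: [-3.5, 0.7, 8.3]
width: 0.0251
gripper_force: 80.3
```

Request:
servo_tool(
  increments=[
    [0, 0, 0, 0, 0, 0, 1],
    [0, 0, 0, 0, 0, 0, 1],
    [0, 0, 0, 0, 0, 0, 1],
    [0, 0, 0, 0, 0, 0, 1],
    [0, 0, 0, 0, 0, 0, 1],
  ],
)

```text
clock: 21.15
position: [0.427, -0.0028, 0.2129]
ee_rot: [-0.0, 0.513, 0.858, -0.0]
contact_force: [-2.9, -0.1, 8.0]
width: 0.0251
gripper_force: 80.3
```

```bash
python3 - <<'E' 2>/dev/null
from look import *
look("c2");plan([.431,-.150,.26],-61.5)
E
```

```text
{'clock': 21.15, 'qpos': [-0.1695, 0.0699, 1.8362, -0.0003, 1.2366, -0.6623], 'position': [0.427, -0.0028, 0.2129], 'ee_rot': [-0.0005, 0.5133, 0.8582, -0.0003], 'contact_force': [-2.9004, -0.0642, 7.9954], 'width': 0.0251, 'gripper_force': 80.2971}
scene a 48 px off [0.7 0.1] pos [0.6117 0.0423]
scene b 44 px off [-0.  -0.2] pos [ 0.6291 -0.1582]
scene c 33 px off [0.7 0.5] pos [0.4288 0.0008]
scene d 35 px off [ 0.6 -0.1] pos [ 0.4313 -0.1478]
scene tip [(array([364.1, 183.5]), 0.68)] pred [363.8 184.5]
side a 26 px off [0.2 0.8] pos [0.6112 0.037 ]
side b 31 px off [0.7 1.2] pos [ 0.6292 -0.1628]
side c 20 px off [0.8 1.1] pos [ 0.4285 -0.0065]
side d 36 px off [0.3 0.8] pos [ 0.4318 -0.1522]
side tip [(array([263.8, 249.7]), 0.58)] pred [263.6 249.5]
cur yaw -61.76 turn [-0.05 -0.03 -0.26] shift cm [-13.13  -6.67  -4.71] clock 21.35
```

Request:
servo_tool(
  increments=[
    [0, 0, -2, 0, 0, 0, 1],
    [0, 0, -2.9, 0, 0, 0, 1],
    [-3.3, -1.65, 0, 0, 0, 0, 1],
    [-3.3, -1.65, 0, 0, 0, 0, 1],
    [-3.3, -1.65, 0, 0, 0, 0, 1],
  ],
)

```text
clock: 21.85
position: [0.4312, -0.1145, 0.2612]
ee_rot: [0.001, 0.513, 0.859, 0.0]
contact_force: [0.6, 0.6, -1.2]
width: 0.0251
gripper_force: 79.1
```

Request:
servo_tool(
  increments=[
    [-3.2, -1.7, 0, 0, 0, 0, 1],
    [0, 0, 0, 0, 0, 0, 1],
    [0, 0, 0, 0, 0, 0, 1],
    [0, 0, 0, 0, 0, 0, 1],
    [0, 0, 0, 0, 0, 0, 1],
  ],
)

```text
clock: 22.35
position: [0.431, -0.1487, 0.2608]
ee_rot: [-0.0, 0.513, 0.859, 0.0]
contact_force: [-0.6, 0.2, -1.5]
width: 0.0253
gripper_force: 79.0
```

```bash
python3 - <<'E' 2>/dev/null
from look import *
look("d");plan([.4305,-.1503,.233])
E
```

```text
{'clock': 22.35, 'qpos': [-0.4852, 0.0819, 1.6995, 0.0004, 1.3604, -0.9794], 'position': [0.431, -0.1487, 0.2608], 'ee_rot': [-0.0001, 0.5127, 0.8585, 0.0002], 'contact_force': [-0.6376, 0.156, -1.5379], 'width': 0.0253, 'gripper_force': 78.9823}
scene a 48 px off [0.7 0.1] pos [0.6117 0.0423]
scene b 44 px off [-0.  -0.2] pos [ 0.6291 -0.1582]
scene c 37 px off [0.8 0.4] pos [0.4284 0.0009]
scene d 37 px off [ 0.6 -0.1] pos [ 0.4311 -0.1479]
scene tip [(array([299.3, 152.9]), 0.86)] pred [299.6 152.1]
side a 26 px off [0.2 0.8] pos [0.6112 0.037 ]
side b 31 px off [0.7 1.2] pos [ 0.6292 -0.1628]
side c 28 px off [0.6 0.8] pos [ 0.4284 -0.0049]
side d 35 px off [0.2 0.9] pos [ 0.4314 -0.1526]
side tip [(array([279.5, 261.8]), 0.61)] pred [280.4 263.1]
cur yaw -61.70 turn [ 0.01  0.   -0.  ] shift cm [-0.09 -0.12  2.79] clock 22.55
```

Request:
servo_tool(
  increments=[
    [-0.1, 0, 1.0, 0, 0, 0, 1],
    [0, 0, 1.0, 0, 0, 0, 1],
    [0, 0, 0.5, 0, 0, 0, 1],
    [0, 0, 0.2, 0, 0, 0, 1],
    [0, 0, 0.15, 0, 0, 0, 1],
  ],
)

```text
clock: 23.05
position: [0.431, -0.1504, 0.2329]
ee_rot: [-0.001, 0.513, 0.858, -0.0]
contact_force: [-3.7, 1.6, 11.5]
width: 0.025
gripper_force: 80.5
```

Request:
servo_tool(
  increments=[
    [0, 0, 0.05, 0, 0, 0, 1],
    [0, 0, 0, 0, 0, 0, 1],
    [0, 0, 0, 0, 0, 0, 1],
    [0, 0, 0, 0, 0, 0, 1],
    [0, 0, 0, 0, 0, 0, 1],
  ],
)

```text
clock: 23.55
position: [0.4309, -0.1503, 0.2329]
ee_rot: [-0.0, 0.513, 0.858, -0.0]
contact_force: [-2.6, 1.3, 7.3]
width: 0.0251
gripper_force: 80.2
```

Request:
servo_tool(
  increments=[
    [0, 0, 0, 0, 0, 0, 1],
    [0, 0, 0, 0, 0, 0, 1],
    [0, 0, 0, 0, 0, 0, 1],
    [0, 0, 0, 0, 0, 0, 1],
    [0, 0, 0, 0, 0, 0, 1],
  ],
)

```text
clock: 24.05
position: [0.431, -0.1503, 0.2329]
ee_rot: [-0.0, 0.513, 0.858, -0.0]
contact_force: [-3.3, 1.5, 7.6]
width: 0.0254
gripper_force: 80.2
```

Request:
servo_tool(
  increments=[
    [0, 0, -2, 0, 0, 0, 1],
    [0, 0, -3, 0, 0, 0, 1],
    [0, 0, 0, 0, 0, 0, 1],
    [0, 0, 0, 0, 0, 0, 1],
    [0, 0, 0, 0, 0, 0, 1],
  ],
)

```text
clock: 24.55
position: [0.431, -0.1503, 0.2807]
ee_rot: [-0.001, 0.513, 0.858, 0.0]
contact_force: [0.1, -0.6, -1.6]
width: 0.0249
gripper_force: 79.1
```

```bash
python3 - <<'E' 2>/dev/null
from look import *
look("d2");plan([.5335,-.3735,.28],-61.7)
E
```

```text
{'clock': 24.55, 'qpos': [-0.4883, 0.0731, 1.6599, 0.0001, 1.4107, -0.9808], 'position': [0.431, -0.1503, 0.2807], 'ee_rot': [-0.001, 0.5134, 0.8582, 0.0], 'contact_force': [0.1497, -0.5921, -1.5852], 'width': 0.0249, 'gripper_force': 79.084}
scene a 48 px off [0.7 0.1] pos [0.6117 0.0423]
scene b 44 px off [-0.  -0.2] pos [ 0.6291 -0.1582]
scene c 37 px off [0.8 0.4] pos [0.4284 0.0009]
scene d 37 px off [ 0.6 -0.1] pos [ 0.4311 -0.1479]
scene tip [(array([300.7, 145.9]), 0.78), (array([302. , 157.9]), 0.55)] pred [298.5 145.6]
side a 26 px off [0.2 0.8] pos [0.6112 0.037 ]
side b 31 px off [0.7 1.2] pos [ 0.6292 -0.1628]
side c 28 px off [0.6 0.8] pos [ 0.4284 -0.0049]
side d 37 px off [0.2 0.9] pos [ 0.4314 -0.1525]
side tip [(array([279.3, 254.3]), 0.69)] pred [280.1 255.2]
cur yaw -61.78 turn [-0.05 -0.09 -0.08] shift cm [-24.5   -1.57   0.09] clock 24.75
```

Request:
servo_tool(
  increments=[
    [-4.1, -0.26, 0, 0, 0, 0, 1],
    [-4.1, -0.26, 0, 0, 0, 0, 1],
    [-4.1, -0.26, 0, 0, 0, 0, 1],
    [-4.1, -0.26, 0, 0, 0, 0, 1],
    [-4.1, -0.26, 0, 0, 0, 0, 1],
  ],
)

```text
clock: 25.25
position: [0.5175, -0.3388, 0.281]
ee_rot: [-0.001, 0.513, 0.858, 0.0]
contact_force: [0.6, 0.0, 0.3]
width: 0.0254
gripper_force: 79.0
```

Request:
servo_tool(
  increments=[
    [-4.0, -0.27, 0, 0, 0, 0, 1],
    [0, 0, 2, 0, 0, 0, 1],
    [0, 0, 1, 0, 0, 0, 1],
    [0, 0, 0, 0, 0, 0, 1],
    [0, 0, 0, 0, 0, 0, 1],
  ],
)

```text
clock: 25.75
position: [0.5334, -0.373, 0.2518]
ee_rot: [-0.0, 0.513, 0.858, 0.0]
contact_force: [0.5, -0.5, -0.3]
width: 0.0252
gripper_force: 79.0
```

Request:
servo_tool(
  increments=[
    [0, 0, 0, 0, 0, 0, 1],
    [0, 0, 0, 0, 0, 0, 1],
    [0, 0, 0, 0, 0, 0, 1],
    [0, 0, 0, 0, 0, 0, 1],
    [0, 0, 0, 0, 0, 0, 1],
  ],
)

```text
clock: 26.25
position: [0.5336, -0.3738, 0.252]
ee_rot: [0.0, 0.513, 0.858, 0.0]
contact_force: [-0.0, 0.5, -0.7]
width: 0.0251
gripper_force: 79.0
```

```bash
python3 - <<'E' 2>/dev/null
from look import *
s=st();plan([.5335,-.3735,.1394])
E
```

```text
{'clock': 26.25, 'qpos': [-0.7178, 0.3862, 1.3076, 0.0001, 1.4475, -1.2105], 'position': [0.5336, -0.3738, 0.252], 'ee_rot': [0.0002, 0.5133, 0.8582, 0.0], 'contact_force': [-0.0336, 0.4792, -0.7269], 'width': 0.0251, 'gripper_force': 78.9881}
cur yaw -61.77 turn [ 0.01  0.02 -0.  ] shift cm [ 0.03  0.   11.26] clock 26.25
```

Request:
servo_tool(
  increments=[
    [0, 0, 2.5, 0, 0, 0, 1],
    [0, 0, 2.5, 0, 0, 0, 1],
    [0, 0, 2.5, 0, 0, 0, 1],
    [0, 0, 2.0, 0, 0, 0, 1],
    [0, 0, 1.3, 0, 0, 0, 1],
  ],
)

```text
clock: 26.75
position: [0.533, -0.3734, 0.142]
ee_rot: [-0.001, 0.513, 0.858, 0.0]
contact_force: [-0.0, -0.8, -2.1]
width: 0.0256
gripper_force: 79.0
```

Request:
servo_tool(
  increments=[
    [0, 0, 0.2, 0, 0, 0, 1],
    [0, 0, 0.1, 0, 0, 0, 1],
    [0, 0, 0.1, 0, 0, 0, 1],
    [0, 0, 0, 0, 0, 0, 1],
    [0, 0, 0, 0, 0, 0, 1],
  ],
)

```text
clock: 27.25
position: [0.534, -0.3742, 0.1407]
ee_rot: [0.001, 0.513, 0.858, -0.0]
contact_force: [0.4, -0.2, -1.3]
width: 0.0248
gripper_force: 79.0
```

```bash
python3 - <<'E' 2>/dev/null
from look import *
s=st();plan([.5335,-.3735,.1394])
for n in("scene","side"):
    I=snap(n,n+"_f.png");p=proj(n,[[.533,-.3727,.15]])[0].astype(int)
    cv2.imwrite(f"pics/t_{n}.png",cv2.resize(I[p[1]-35:p[1]+50,p[0]-42:p[0]+43,::-1],(390,390),interpolation=2))
cv2.imwrite("pics/tf.png",np.hstack([cv2.imread("pics/t_scene.png"),cv2.imread("pics/t_side.png")]))
E
```

```text
{'clock': 27.25, 'qpos': [-0.7179, 0.4527, 1.4807, 0.0001, 1.2065, -1.2106], 'position': [0.534, -0.3742, 0.1407], 'ee_rot': [0.0008, 0.5133, 0.8582, -0.0001], 'contact_force': [0.3572, -0.1932, -1.2836], 'width': 0.0248, 'gripper_force': 78.9885}
cur yaw -61.77 turn [ 0.04  0.09 -0.  ] shift cm [ 0.08 -0.01  0.13] clock 27.25
```

View pics/tf.png

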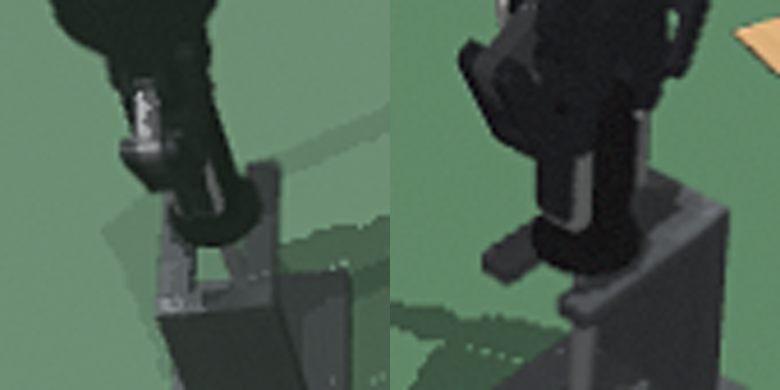

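The shaft is in the slot with the collar just above the prongs. I'll lower it the last millimetre or two, release, and rise.

Request:
servo_tool(
  increments=[
    [0, 0, 0.1, 0, 0, 0, 1],
    [0, 0, 0.1, 0, 0, 0, 1],
    [0, 0, 0, 0, 0, 0, 1],
    [0, 0, 0, 0, 0, 0, -1],
    [0, 0, 0, 0, 0, 0, -1],
  ],
)

```text
clock: 27.85
position: [0.5337, -0.3739, 0.1378]
ee_rot: [0.0, 0.513, 0.858, 0.0]
contact_force: [-0.6, 0.3, 0.2]
width: 0.0529
gripper_force: 0.0
```

Request:
servo_tool(
  increments=[
    [0, 0, 0, 0, 0, 0, -1],
    [0, 0, 0, 0, 0, 0, -1],
    [0, 0, 0, 0, 0, 0, -1],
    [0, 0, 0, 0, 0, 0, -1],
    [0, 0, 0, 0, 0, 0, -1],
  ],
)

```text
clock: 28.35
position: [0.5336, -0.3739, 0.1377]
ee_rot: [-0.0, 0.513, 0.858, 0.0]
contact_force: [0.1, -0.8, -0.3]
width: 0.0855
gripper_force: 0.0
```

Request:
servo_tool(
  increments=[
    [0, 0, -1.5, 0, 0, 0, -1],
    [0, 0, -3, 0, 0, 0, -1],
    [0, 0, -4, 0, 0, 0, -1],
    [0, 0, -4, 0, 0, 0, -1],
    [0, 0, -4, 0, 0, 0, -1],
  ],
)

```text
clock: 28.85
position: [0.5334, -0.3737, 0.3043]
ee_rot: [-0.0, 0.513, 0.858, 0.0]
contact_force: [0.7, 0.2, 0.8]
width: 0.0855
gripper_force: 0.0
```

```bash
python3 - <<'E' 2>/dev/null
from look import *
s=st();optics.get_image("side");r=finder.silhouettes("probe","side");print([(round(x["p"],2),np.round(x["box"],1)) for x in r[:2]],proj("side",[[.5338,-.374,.025],[.5338,-.374,.186]]))
# pot/lid/cup from silhouettes
for y in(-61.7,0,90):plan([.57,.27,.36],y)
E
```

```text
{'clock': 28.85, 'qpos': [-0.7179, 0.3688, 1.2091, 0.0001, 1.5638, -1.2105], 'position': [0.5334, -0.3737, 0.3043], 'ee_rot': [-0.0, 0.5134, 0.8582, 0.0001], 'contact_force': [0.6863, 0.1687, 0.7794], 'width': 0.0855, 'gripper_force': 0.0}
[(0.77, array([368.6, 329.8,  26.5,  73.3]))] [[366.1776 367.3142]
 [368.8331 297.907 ]]
cur yaw -61.77 turn [ 0.27  0.7  -0.07] shift cm [55.22 33.63 -5.  ] clock 28.95
cur yaw -61.77 turn [ -0.13   0.77 -61.77] shift cm [-3.43 64.56 -5.  ] clock 28.95
cur yaw -61.77 turn [  -0.83    0.59 -151.77] shift cm [-64.56  -3.43  -5.  ] clock 28.95
```

```bash
python3 - <<'E' 2>/dev/null
from look import *
D=[([1.075,.2759,1.5049,1.3607],[.2105,.5351,.2393]),([-.7455,.2372,1.2669,1.6363],[.4678,-.3373,.3601]),([-.7178,.3701,1.2385,1.5298],[.5333,-.3735,.2911]),([-.7178,.4522,1.4851,1.2002],[.5338,-.374,.1394]),([-.0471,.372,1.5299,1.2378],[.6107,.0407,.1729]),([-.3577,.4117,1.4136,1.3141],[.6286,-.1609,.1929]),([-.1695,.0699,1.8362,1.2366],[.427,-.0028,.2129]),([-.4883,.0731,1.6599,1.4107],[.431,-.1503,.2807])]
A=[];b=[]
for (q1,q2,q3,q5),(x,y,z) in D:
    r=x*np.cos(q1)+y*np.sin(q1);l=-x*np.sin(q1)+y*np.cos(q1)
    A+= [[np.sin(q2),np.sin(q2+q3),0,1],[np.cos(q2),np.cos(q2+q3),1,0]];b+=[r,z];print("lat",round(l,4))
print("a2,a3,zoff,roff",np.linalg.lstsq(np.array(A),np.array(b),rcond=None)[0])
for n,l in(("red1",(452,197)),("red2",(520,232)),("free",(570,310)),("spoonbowl",(484,380)),("tongs",(400,362)),("spat",(245,312))):print(l,n,atz("scene",l,0))
S0=cv2.imread("pics/scene_d2.png")[:,:,::-1].copy()
for l,z in(((450,172),.099),((530,195),.099)):
    b,_=brass(S0,l,8);print("red stud",atz("scene",b,z))
for l in("can_c",):
    for x in finder.silhouettes(l,"side"):pass
optics.get_image("scene")
for x in finder.silhouettes("lid","scene")[:1]:
    m=x["region"];yy,xx=np.nonzero(m);pts=np.array([atz("scene",(u,v),.089) for u,v in zip(xx[::9],yy[::9])]);print("lid bbox at .089",pts.min(0),pts.max(0),x["box"])
E
```

```text
lat 0.0694
lat 0.0695
lat 0.0694
lat 0.0694
lat 0.0694
lat 0.0694
lat 0.0693
lat 0.0695
a2,a3,zoff,roff [ 0.625   0.421  -0.2738 -0.0103]
(452, 197) red1 [0.3121 0.1807 0.    ]
(520, 232) red2 [0.348  0.3525 0.    ]
(570, 310) free [0.5009 0.4961 0.    ]
(484, 380) spoonbowl [0.7139 0.3584 0.    ]
(400, 362) tongs [0.7379 0.1922 0.    ]
(245, 312) spat [ 0.7548 -0.139   0.    ]
red stud [0.3234 0.1615 0.099 ]
red stud [0.3179 0.3413 0.099 ]
lid bbox at .089 [0.5781 0.2131 0.089 ] [0.698  0.3304 0.089 ] [462.9, 316.4, 64.9, 57.5]
```

```bash
python3 -c "
from h import *
plan([.638,.271,.25])"
```

```text
cur yaw -61.77 turn [-0.01 -0.04 -0.  ] shift cm [51.85 39.71  5.23] clock 29.1
```

Request:
servo_tool(
  increments=[
    [3.46, 2.65, 0, 0, 0, 0, -1],
    [3.46, 2.65, 0, 0, 0, 0, -1],
    [3.46, 2.65, 0, 0, 0, 0, -1],
    [3.46, 2.65, 0, 0, 0, 0, -1],
    [3.46, 2.65, 0, 0, 0, 0, -1],
  ],
)

```text
clock: 29.6
position: [0.5677, -0.1568, 0.3005]
ee_rot: [-0.002, 0.514, 0.858, -0.0]
contact_force: [0.7, -0.4, -0.2]
width: 0.085
gripper_force: 0.0
```

Request:
servo_tool(
  increments=[
    [3.46, 2.65, 0, 0, 0, 0, -1],
    [3.46, 2.65, 0, 0, 0, 0, -1],
    [3.46, 2.65, 0, 0, 0, 0, -1],
    [3.46, 2.65, 0, 0, 0, 0, -1],
    [3.46, 2.65, 0, 0, 0, 0, -1],
  ],
)

```text
clock: 30.1
position: [0.6026, 0.0581, 0.3005]
ee_rot: [-0.002, 0.513, 0.858, -0.001]
contact_force: [0.3, -0.7, 0.4]
width: 0.0855
gripper_force: 0.0
```

Request:
servo_tool(
  increments=[
    [3.46, 2.65, 0, 0, 0, 0, -1],
    [3.46, 2.65, 0, 0, 0, 0, -1],
    [3.46, 2.65, 0, 0, 0, 0, -1],
    [3.46, 2.65, 0, 0, 0, 0, -1],
    [3.46, 2.65, 0, 0, 0, 0, -1],
  ],
)

```text
clock: 30.6
position: [0.6377, 0.273, 0.3002]
ee_rot: [-0.001, 0.513, 0.858, -0.002]
contact_force: [0.7, -0.3, 0.6]
width: 0.0856
gripper_force: 0.0
```

Request:
servo_tool(
  increments=[
    [0, 0, 1.5, 0, 0, 0, -1],
    [0, 0, 1.5, 0, 0, 0, -1],
    [0, 0, 0, 0, 0, 0, -1],
    [0, 0, 0, 0, 0, 0, -1],
    [0, 0, 0, 0, 0, 0, -1],
  ],
)

```text
clock: 31.1
position: [0.6386, 0.2711, 0.273]
ee_rot: [0.0, 0.514, 0.858, 0.0]
contact_force: [0.0, -0.7, 0.5]
width: 0.0853
gripper_force: 0.0
```

```bash
python3 - <<'E' 2>/dev/null
from m1 import *
st();I=snap("wrist","w5.png");print("pred knob",proj("wrist",[[.638,.271,.119]]),"lid",proj("wrist",[[.638,.271,.089]]))
for x in finder.silhouettes("lid","wrist")[:2]:
    m=x["region"].astype(np.uint8);c,_=cv2.findContours(m,0,2);c=max(c,key=cv2.contourArea)
    P=np.array([atz("wrist",q[0],.089)[:2] for q in c]).astype(np.float32)
    print(x["p"],x["box"],"circle",cv2.fitEllipse(P.reshape(-1,1,2)),cv2.minEnclosingCircle(P))
d=(I.max(2)<45).astype(np.uint8);k=proj("wrist",[[.638,.271,.119]])[0].astype(int)
n,l,s,c=cv2.connectedComponentsWithStats(d[k[1]-40:k[1]+60,k[0]-50:k[0]+50])
for i in range(1,n):
    if s[i,4]>100:q=c[i]+[k[0]-50,k[1]-40];print("dark",s[i],q,atz("wrist",q,.112))
E
```

```text
{'clock': 31.1, 'qpos': [0.3012, 0.4458, 1.1608, 0.0001, 1.5348, -0.1909], 'position': [0.6386, 0.2711, 0.273], 'ee_rot': [0.0, 0.5136, 0.858, 0.0001], 'contact_force': [0.0234, -0.6537, 0.5226], 'width': 0.0853, 'gripper_force': 0.0}
pred knob [[316.4003 220.6433]] lid [[316.5207 212.2639]]
0.75 [99.4, 120.8, 20.4, 20.2] circle ((0.45335352420806885, 0.25714123249053955), (0.012037633918225765, 0.01754714362323284), 154.67913818359375) ((0.45492997765541077, 0.257050096988678), 0.009064647369086742)
0.57 [320.2, 208.6, 156.3, 151.3] circle ((0.6404248476028442, 0.27215659618377686), (0.12263381481170654, 0.12299683690071106), 70.34146881103516) ((0.6404593586921692, 0.27215754985809326), 0.06228061392903328)
dark [ 40  21  29  34 809] [319.864 217.618] [0.6401 0.2728 0.112 ]
```

View pics/w5.png

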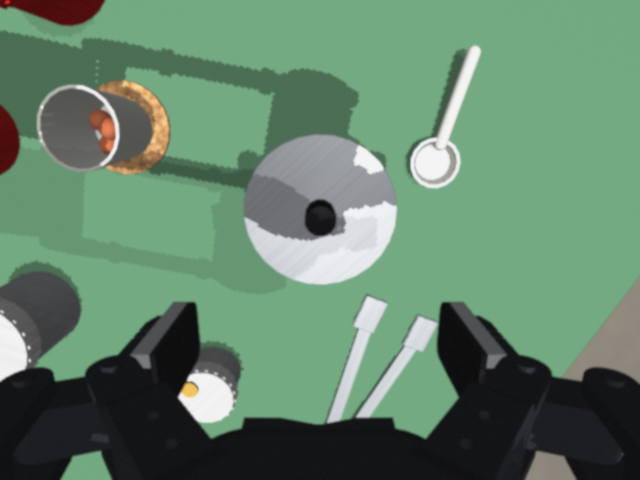

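The lid is at (320,209) with its knob at (320,218), so its centre is (0.640, 0.272). The cup is at the left with its rim at (78,127), its balls visible at (105,130), and the mat around (134,127).

```bash
python3 - <<'E' 2>/dev/null
from m1 import *
plan([.6403,.2723,.103])
print("rim",atz("wrist",(78.5,127),.085),atz("wrist",(38,127),.085),atz("wrist",(119,127),.085))
print("mat top/bot",atz("wrist",(128,80),.005),atz("wrist",(133,173),.005),atz("wrist",(170,128),.005))
I=cv2.imread("pics/w5.png");h=cv2.cvtColor(I,cv2.COLOR_BGR2HSV);m=((h[...,0]>8)&(h[...,0]<22)&(h[...,1]>100)&(h[...,2]>140)).astype(np.uint8);m[:70]=0;m[180:]=0;m[:,:118]=0;m[:,180:]=0
c,_=cv2.findContours(m,0,2);c=max(c,key=cv2.contourArea);P=np.array([atz("wrist",q[0],.005)[:2] for q in c if q[0][0]>=122]).astype(np.float32)
A=np.c_[2*P,np.ones(len(P))];from_=np.hypot(*(P-P.mean(0)).T)
hull=cv2.convexHull(P)[:,0];print(len(hull),cv2.minEnclosingCircle(P))
E
```

```text
cur yaw -61.81 turn [ 0.08  0.01 -0.  ] shift cm [ 0.03  0.19 17.07] clock 31.2
rim [0.4398 0.2424 0.085 ] [0.4097 0.227  0.085 ] [0.4691 0.2575 0.085 ]
mat top/bot [0.4266 0.2843 0.005 ] [0.4643 0.2039 0.005 ] [0.4805 0.262  0.005 ]
25 ((0.4514864683151245, 0.25515010952949524), 0.039813533425331116)
```

Request:
servo_tool(
  increments=[
    [0.04, 0.2, 0, 0, 0, 0, -1],
    [0, 0, 4, 0, 0, 0, -1],
    [0, 0, 4, 0, 0, 0, -1],
    [0, 0, 4, 0, 0, 0, -1],
    [0, 0, 3, 0, 0, 0, -1],
  ],
  squeeze=60,
)

```text
clock: 31.7
position: [0.6393, 0.2723, 0.1208]
ee_rot: [-0.001, 0.513, 0.858, -0.001]
contact_force: [0.7, -0.4, 0.2]
width: 0.0851
gripper_force: 0.0
```

Request:
servo_tool(
  increments=[
    [0, 0, 1.5, 0, 0, 0, -1],
    [0, 0, 0.5, 0, 0, 0, -1],
    [0, 0, 0, 0, 0, 0, -1],
    [0, 0, 0, 0, 0, 0, -1],
    [0, 0, 0, 0, 0, 0, -1],
  ],
)

```text
clock: 32.2
position: [0.641, 0.273, 0.1046]
ee_rot: [0.001, 0.513, 0.858, 0.001]
contact_force: [1.1, -0.2, -0.1]
width: 0.0853
gripper_force: 0.0
```

Request:
servo_tool(
  increments=[
    [0, 0, 0, 0, 0, 0, 1],
    [0, 0, 0, 0, 0, 0, 1],
    [0, 0, 0, 0, 0, 0, 1],
    [0, 0, 0, 0, 0, 0, 1],
    [0, 0, 0, 0, 0, 0, 1],
  ],
  squeeze=60,
)

```text
clock: 32.7
position: [0.6402, 0.2728, 0.1032]
ee_rot: [0.0, 0.513, 0.858, 0.0]
contact_force: [-0.1, 0.6, 1.6]
width: 0.0218
gripper_force: 59.3
```

Request:
servo_tool(
  increments=[
    [0, 0, 0, 0, 0, 0, 1],
    [0, 0, 0, 0, 0, 0, 1],
    [0, 0, 0, 0, 0, 0, 1],
    [0, 0, 0, 0, 0, 0, 1],
    [0, 0, 0, 0, 0, 0, 1],
  ],
)

```text
clock: 33.2
position: [0.6402, 0.2728, 0.1032]
ee_rot: [0.0, 0.513, 0.858, 0.0]
contact_force: [0.4, -0.5, 4.0]
width: 0.022
gripper_force: 59.3
```

Request:
servo_tool(
  increments=[
    [0, 0, -1, 0, 0, 0, 1],
    [0, 0, -2, 0, 0, 0, 1],
    [0, 0, -3, 0, 0, 0, 1],
    [0, 0, -3, 0, 0, 0, 1],
    [0, 0, 0, 0, 0, 0, 1],
  ],
)

```text
clock: 33.7
position: [0.6423, 0.2735, 0.1977]
ee_rot: [0.003, 0.513, 0.858, 0.003]
contact_force: [0.6, 0.7, -1.4]
width: 0.0223
gripper_force: 59.0
```

Request:
servo_tool(
  increments=[
    [3, 0, 0, 0, 0, 0, 1],
    [4, 0, 0, 0, 0, 0, 1],
    [4, 0, 0, 0, 0, 0, 1],
    [4, 0, 0, 0, 0, 0, 1],
    [4, 0, 0, 0, 0, 0, 1],
  ],
)

```text
clock: 34.2
position: [0.5485, 0.4408, 0.1909]
ee_rot: [-0.001, 0.513, 0.858, -0.001]
contact_force: [0.4, 0.2, -2.2]
width: 0.022
gripper_force: 59.0
```

Request:
servo_tool(
  increments=[
    [3.5, 0, 0, 0, 0, 0, 1],
    [0, 0, 3, 0, 0, 0, 1],
    [0, 0, 4, 0, 0, 0, 1],
    [0, 0, 4, 0, 0, 0, 1],
    [0, 0, 3, 0, 0, 0, 1],
  ],
)

```text
clock: 34.7
position: [0.5312, 0.4696, 0.0484]
ee_rot: [-0.001, 0.513, 0.858, -0.003]
contact_force: [0.2, -0.4, -1.5]
width: 0.0222
gripper_force: 59.0
```

Request:
servo_tool(
  increments=[
    [0, 0, 0, 0, 0, 0, 1],
    [0, 0, 0, 0, 0, 0, 1],
    [0, 0, 0, 0, 0, 0, 1],
    [0, 0, 0, 0, 0, 0, 1],
    [0, 0, 0, 0, 0, 0, 1],
  ],
)

```text
clock: 35.2
position: [0.5344, 0.4716, 0.0548]
ee_rot: [0.001, 0.513, 0.858, 0.002]
contact_force: [0.2, -0.0, -0.5]
width: 0.022
gripper_force: 59.0
```

```bash
python3 -c "
from m1 import *
st();plan([.53,.47,.0265])
optics.get_image('scene');print([(x['p'],x['box']) for x in finder.silhouettes('pot','scene')[:2]],[(x['p'],x['box']) for x in finder.silhouettes('lid','scene')[:2]])"
```

```text
{'clock': 35.2, 'qpos': [0.6254, 0.6064, 1.4296, 0.0001, 1.1022, 0.1328], 'position': [0.5344, 0.4716, 0.0548], 'ee_rot': [0.0006, 0.5134, 0.8582, 0.0015], 'contact_force': [0.1601, -0.0395, -0.513], 'width': 0.022, 'gripper_force': 59.0082}
cur yaw -61.78 turn [ 0.19 -0.03  0.  ] shift cm [ 0.07 -0.46  2.83] clock 35.2
[(0.63, [457.6, 324.6, 66.2, 79.5])] [(0.61, [565.2, 315.3, 55.9, 56.0]), (0.21, [373.9, 198.9, 40.4, 59.2])]
```

Request:
servo_tool(
  increments=[
    [0, 0, 1, 0, 0, 0, 1],
    [0, 0, 1, 0, 0, 0, 1],
    [0, 0, 0.5, 0, 0, 0, 1],
    [0, 0, 0.25, 0, 0, 0, 1],
    [0, 0, 0.15, 0, 0, 0, 1],
  ],
)

```text
clock: 35.85
position: [0.5325, 0.4702, 0.0261]
ee_rot: [-0.0, 0.513, 0.858, -0.001]
contact_force: [-5.6, -5.4, 20.0]
width: 0.0218
gripper_force: 61.5
```

Request:
servo_tool(
  increments=[
    [0, 0, 0, 0, 0, 0, 1],
    [0, 0, 0, 0, 0, 0, 1],
    [0, 0, 0, 0, 0, 0, 1],
    [0, 0, 0, 0, 0, 0, 1],
    [0, 0, 0, 0, 0, 0, 1],
  ],
)

```text
clock: 36.35
position: [0.5325, 0.4702, 0.0261]
ee_rot: [-0.0, 0.513, 0.858, -0.001]
contact_force: [-4.0, -3.0, 12.9]
width: 0.0224
gripper_force: 60.7
```

Request:
servo_tool(
  increments=[
    [0, 0, 0, 0, 0, 0, -1],
    [0, 0, 0, 0, 0, 0, -1],
    [0, 0, 0, 0, 0, 0, -1],
    [0, 0, 0, 0, 0, 0, -1],
    [0, 0, 0, 0, 0, 0, -1],
  ],
)

```text
clock: 36.85
position: [0.5336, 0.471, 0.0234]
ee_rot: [-0.0, 0.513, 0.858, -0.0]
contact_force: [-0.7, 0.2, -0.4]
width: 0.0855
gripper_force: 0.0
```

Request:
servo_tool(
  increments=[
    [0, 0, 0, 0, 0, 0, -1],
    [0, 0, -2, 0, 0, 0, -1],
    [0, 0, -4, 0, 0, 0, -1],
    [0, 0, -4.5, 0, 0, 0, -1],
    [0, 0, -4.5, 0, 0, 0, -1],
  ],
)

```text
clock: 37.35
position: [0.5333, 0.4708, 0.1749]
ee_rot: [-0.0, 0.513, 0.858, -0.0]
contact_force: [1.1, 0.8, -0.9]
width: 0.0852
gripper_force: 0.0
```

Request:
servo_tool(
  increments=[
    [0, 0, -4.5, 0, 0, 8.5, -1],
    [0, 0, -4.5, 0, 0, 8.5, -1],
    [0, 0, -4.5, 0, 0, 8.5, -1],
    [0, 0, 0, 0, 0, 8.5, -1],
    [0, 0, 0, 0, 0, 8.5, -1],
  ],
)

```text
clock: 37.85
position: [0.5341, 0.4714, 0.3116]
ee_rot: [0.0, 0.791, 0.611, 0.002]
contact_force: [-0.2, -0.5, -1.2]
width: 0.0854
gripper_force: 0.0
```

```bash
python3 -c "
from m1 import *
st()
q1=np.arctan2(.2415,.4405)-np.arcsin(.0694/np.hypot(.2415,.4405));print('q1 cup',q1,np.degrees(q1))"
```

```text
{'clock': 37.85, 'qpos': [0.6255, 0.466, 1.0359, 0.0001, 1.6348, 0.8807], 'position': [0.5341, 0.4714, 0.3116], 'ee_rot': [0.0, 0.7914, 0.6114, 0.0025], 'contact_force': [-0.2099, -0.5259, -1.1988], 'width': 0.0854, 'gripper_force': 0.0}
q1 cup 0.3628994184064081 20.792605062439367
```

```bash
cat >> h.py <<'E'
def ori(az,tilt,roll=0):
    """tilt from straight down towards az; roll=0 camera up/out (deg), roll about tool z"""
    d=np.array([np.cos(np.radians(az)),np.sin(np.radians(az)),0]);t=np.radians(tilt);u=np.array([0,0,1.])
    z=np.sin(t)*d-np.cos(t)*u;x=np.cos(t)*d+np.sin(t)*u
    return R.from_matrix(np.stack([x,np.cross(z,x),z],1))*R.from_euler("z",roll,degrees=True)
def planT(p,D,n=""):
    s=manip.get_state();w,x,y,z=s["ee_rot"];Rm=R.from_quat([x,y,z,w])
    rv=np.degrees((Rm.inv()*D).as_rotvec());d=np.array(p)-s["position"]
    print(n,"rot",np.round(rv,2),"|",round(np.linalg.norm(rv),1),"shift after",np.round(D.inv().apply(d)*100,2),"before",np.round(Rm.inv().apply(d)*100,2))
E
python3 -c "
from h import *
D=ori(20.8,35);g=np.array([.4405,.2415,.062]);tz=D.apply([0,0,1])
print(g+.011*tz)
planT(g-.11*tz,D,'pre')
planT([.50,.38,.31],D)
planT(g+.011*tz,D,'grasp')"
```

```text
[0.44639813 0.24374049 0.05298933]
pre rot [-16.59  31.99  52.82] | 63.9 shift after [-28.17  18.17  -0.26] before [-28.32  -8.44  15.81]
 rot [-16.59  31.99  52.82] | 63.9 shift after [-5.36  7.33 -3.56] before [-9.7  -0.99  0.12]
grasp rot [-16.59  31.99  52.82] | 63.9 shift after [-28.17  18.17  11.84] before [-24.34  -2.82  25.76]
```

Request:
servo_tool(
  increments=[
    [0, 0, 0, -2.07, 4.0, 6.6, -1],
    [0, 0, 0, -2.07, 4.0, 6.6, -1],
    [0, 0, 0, -2.07, 4.0, 6.6, -1],
    [0, 0, 0, -2.07, 4.0, 6.6, -1],
    [0, 0, 0, -2.07, 4.0, 6.6, -1],
  ],
)

```text
clock: 38.35
position: [0.5336, 0.4704, 0.3092]
ee_rot: [-0.036, 0.916, 0.351, 0.191]
contact_force: [-0.2, 0.5, -1.0]
width: 0.0852
gripper_force: 0.0
```

Request:
servo_tool(
  increments=[
    [0, 0, 0, -2.07, 4.0, 6.6, -1],
    [0, 0, 0, -2.07, 4.0, 6.6, -1],
    [0, 0, 0, -2.07, 4.0, 6.6, -1],
    [0, 0, 0, 0, 0, 0, -1],
    [0, 0, 0, 0, 0, 0, -1],
  ],
)

```text
clock: 38.85
position: [0.5332, 0.4712, 0.3089]
ee_rot: [-0.054, 0.938, 0.179, 0.292]
contact_force: [0.0, 0.6, -0.1]
width: 0.0856
gripper_force: 0.0
```

```bash
python3 -c "
from h import *
st();D=ori(20.8,35);g=np.array([.4405,.2415,.062]);tz=D.apply([0,0,1])
planT(g-.11*tz,D,'pre')"
```

```text
{'clock': 38.85, 'qpos': [0.7247, 0.1988, 1.594, -0.2791, 0.7949, 2.0583], 'position': [0.5332, 0.4712, 0.3089], 'ee_rot': [-0.0539, 0.938, 0.1788, 0.2921], 'contact_force': [0.0155, 0.5987, -0.1398], 'width': 0.0856, 'gripper_force': 0.0}
pre rot [-0.25  0.44  0.7 ] | 0.9 shift after [-27.94  18.18  -0.42] before [-28.16  17.83  -0.29]
```

Request:
servo_tool(
  increments=[
    [-3.5, 2.25, 0, 0, 0.2, 0.4, -1],
    [-3.5, 2.25, 0, 0, 0.2, 0.3, -1],
    [-3.5, 2.25, 0, 0, 0, 0, -1],
    [-3.5, 2.25, 0, 0, 0, 0, -1],
    [-3.5, 2.25, 0, 0, 0, 0, -1],
  ],
)

```text
clock: 39.35
position: [0.4402, 0.314, 0.2086]
ee_rot: [-0.056, 0.938, 0.172, 0.296]
contact_force: [0.9, -0.9, 0.0]
width: 0.0852
gripper_force: 0.0
```

Request:
servo_tool(
  increments=[
    [-3.5, 2.25, 0, 0, 0, 0, -1],
    [-3.5, 2.25, 0, 0, 0, 0, -1],
    [-3.5, 2.25, 0, 0, 0, 0, -1],
    [0, 0, 0, 0, 0, 0, -1],
    [0, 0, 0, 0, 0, 0, -1],
  ],
)

```text
clock: 39.85
position: [0.385, 0.2219, 0.149]
ee_rot: [-0.056, 0.938, 0.17, 0.296]
contact_force: [0.9, -0.3, 0.8]
width: 0.0854
gripper_force: 0.0
```

Request:
servo_tool(
  increments=[
    [0, 0, 0, 0, 0, 0, -1],
    [0, 0, 0, 0, 0, 0, -1],
    [0, 0, 0, 0, 0, 0, -1],
    [0, 0, 0, 0, 0, 0, -1],
    [0, 0, 0, 0, 0, 0, -1],
  ],
)

```text
clock: 40.35
position: [0.3836, 0.2229, 0.1484]
ee_rot: [-0.057, 0.938, 0.172, 0.296]
contact_force: [-0.8, -0.2, 0.1]
width: 0.0854
gripper_force: 0.0
```

```bash
python3 - <<'E' 2>/dev/null
from m1 import *
st();D=ori(20.8,35);g=np.array([.4405,.2415,.062]);tz=D.apply([0,0,1])
planT(g+.011*tz,D,'grasp')
I=snap("wrist","w6.png");print(proj("wrist",[[.4405,.2415,.085],[.4405,.2415,.005]]))
for x in finder.silhouettes("cup","wrist")[:2]:print(x["p"],np.round(x["box"]))
side=snap("side","s6.png");a=cv2.resize(side[160:310,160:330,::-1],(397,350),interpolation=2)
cv2.imwrite("pics/v6.png",np.hstack([cv2.resize(I[:,:,::-1],(400,350)),a]))
E
```

```text
{'clock': 40.35, 'qpos': [0.3683, -0.0654, 2.3625, 0.0057, 0.2332, 1.5723], 'position': [0.3836, 0.2229, 0.1484], 'ee_rot': [-0.0568, 0.9381, 0.1715, 0.2955], 'contact_force': [-0.8229, -0.1861, 0.0665], 'width': 0.0854, 'gripper_force': 0.0}
grasp rot [-0.25 -0.03 -0.16] | 0.3 shift after [-0.06  0.28 11.61] before [-0.07  0.33 11.6 ]
[[322.5453 229.2121]
 [321.9726 266.8729]]
0.92 [324. 240. 122. 130.]
```

View pics/v6.png

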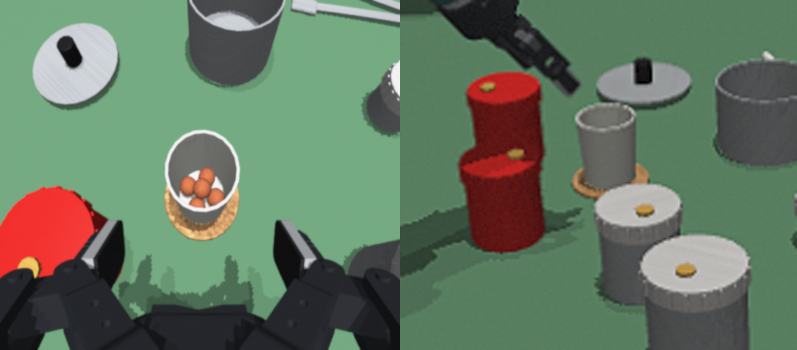

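The wrist picture shows the cup with its five balls at (202,180), the pot opened at (235,30) and the lid at (75,60). The side view shows the hand clear above the red cans. Joint 5 is nearing its limit, so I'll check the pose feasibility.

```bash
cat > ik.py <<'E'
import numpy as np
L,e,d0,r0=.3152,.0367,.0414,-.047
def ik(r,z,tau):
    t=np.radians(tau);rp=r-r0-L*np.sin(t)-e*np.cos(t);zp=z-d0+L*np.cos(t)-e*np.sin(t)
    c=(rp*rp+zp*zp-.625**2-.421**2)/(2*.625*.421)
    if abs(c)>1:return None
    q3=np.arccos(c);q2=np.arctan2(rp,zp)-np.arctan2(.421*np.sin(q3),.625+.421*c)
    return np.round([q2,q3,np.pi-t-q2-q3],2)
E
python3 - <<'E'
from ik import *
print("now",ik(.4382,.1484,35))
rg=np.sqrt(.4405**2+.2415**2-.0694**2)
for tau in(0,10,15,20,25,30):
    t=np.radians(tau);print(tau,ik(rg+.011*np.sin(t),.062-.011*np.cos(t),tau))
for tau in(70,80,90,100,110):
    print("pour",tau,[ik(r,.2,tau) for r in(.55,.6,.65,.7)])
E
```

```text
now [-0.06  2.36  0.23]
0 [0.3  1.97 0.87]
10 [0.25 2.09 0.63]
15 [0.22 2.15 0.5 ]
20 [0.21 2.22 0.37]
25 [0.2  2.28 0.23]
30 [0.2  2.34 0.08]
pour 70 [array([ 0.18,  2.53, -0.79]), array([ 0.24,  2.43, -0.75]), array([ 0.29,  2.33, -0.71]), array([ 0.35,  2.23, -0.66])]
pour 80 [array([ 0.33,  2.63, -1.21]), array([ 0.36,  2.52, -1.14]), array([ 0.4 ,  2.41, -1.07]), array([ 0.44,  2.3 , -1.  ])]
pour 90 [array([ 0.52,  2.69, -1.64]), array([ 0.52,  2.57, -1.52]), array([ 0.53,  2.46, -1.42]), array([ 0.56,  2.34, -1.33])]
pour 100 [array([ 0.71,  2.71, -2.03]), array([ 0.68,  2.58, -1.87]), array([ 0.67,  2.46, -1.74]), array([ 0.68,  2.34, -1.63])]
pour 110 [array([ 0.87,  2.67, -2.32]), array([ 0.82,  2.55, -2.14]), array([ 0.8 ,  2.42, -2.  ]), array([ 0.8 ,  2.31, -1.88])]
```

Run:
```python
from h import *
planT([.42,.22,.33],ori(20.8,0))
```

```text
rot [ -0.28 -35.01  -0.11] | 35.0 shift after [  3.32   1.55 -18.17] before [ 13.15   1.45 -12.98]
```

Request:
servo_tool(
  increments=[
    [2.6, 0.3, -3, 0, -7, 0, -1],
    [2.0, 0.3, -3, 0, -7, 0, -1],
    [1.5, 0.3, -3.5, 0, -7, 0, -1],
    [1.0, 0.3, -4, 0, -7, 0, -1],
    [0.5, 0.3, -4, 0, -7, 0, -1],
  ],
)

```text
clock: 41.0
position: [0.3879, 0.2102, 0.3035]
ee_rot: [-0.012, 0.982, 0.18, 0.056]
contact_force: [0.7, 0.3, -1.2]
width: 0.0859
gripper_force: 0.0
```

Run:
```python
from h import *
st()
for t in(30,60):planT([.42,.22,.33],ori(95,t),t)
```

```text
{'clock': 41.0, 'qpos': [0.3325, -0.0265, 1.713, 0.0077, 1.341, 1.5404], 'position': [0.3879, 0.2102, 0.3035], 'ee_rot': [-0.0124, 0.9821, 0.1795, 0.0558], 'contact_force': [0.7357, 0.3232, -1.2298], 'width': 0.0859, 'gripper_force': 0.0}
30 rot [ 23.23  19.9  -71.02] | 77.3 shift after [ 1.93  3.29 -1.95] before [ 3.63  0.21 -2.25]
60 rot [ 41.89  45.39 -64.22] | 89.1 shift after [ 2.64  3.29 -0.72] before [ 3.63  0.21 -2.25]
```

Request:
servo_tool(
  increments=[
    [0.3, 0, -0.3, 3.49, 3.78, -5.35, -1],
    [0.3, 0, -0.3, 3.49, 3.78, -5.35, -1],
    [0.3, 0, -0.3, 3.49, 3.78, -5.35, -1],
    [0.3, 0, -0.3, 3.49, 3.78, -5.35, -1],
    [0.3, 0, -0.3, 3.49, 3.78, -5.35, -1],
  ],
)

```text
clock: 41.5
position: [0.3981, 0.2147, 0.3203]
ee_rot: [-0.175, 0.877, 0.404, 0.192]
contact_force: [0.4, 1.0, -1.7]
width: 0.0853
gripper_force: 0.0
```

Request:
servo_tool(
  increments=[
    [0, 0, 0, 3.49, 3.78, -5.35, -1],
    [0, 0, 0, 3.49, 3.78, -5.35, -1],
    [0, 0, 0, 3.49, 3.78, -5.35, -1],
    [0, 0, 0, 3.49, 3.78, -5.35, -1],
    [0, 0, 0, 3.49, 3.78, -5.35, -1],
  ],
)

```text
clock: 42.0
position: [0.3984, 0.2141, 0.3198]
ee_rot: [-0.319, 0.682, 0.583, 0.304]
contact_force: [0.1, -0.1, 0.0]
width: 0.0855
gripper_force: 0.0
```

Request:
servo_tool(
  increments=[
    [0, 0, 0, 3.49, 3.78, -5.35, -1],
    [0, 0, 0, 3.49, 3.78, -5.35, -1],
    [0, 0, 0, 0, 0, 0, -1],
    [0, 0, 0, 0, 0, 0, -1],
    [0, 0, 0, 0, 0, 0, -1],
  ],
)

```text
clock: 42.5
position: [0.3979, 0.215, 0.3201]
ee_rot: [-0.367, 0.585, 0.639, 0.339]
contact_force: [0.5, -0.2, 0.5]
width: 0.0854
gripper_force: 0.0
```

Run:
```python
from h import *
st()
D=ori(95,60);g=np.array([.4405,.2415,.060]);tz=D.apply([0,0,1]);planT(g-.11*tz,D,'pre');planT(g+.011*tz,D,'g')
```

```text
{'clock': 42.5, 'qpos': [-0.3755, 0.1473, 1.9417, 0.8922, 1.6566, -0.6774], 'position': [0.3979, 0.215, 0.3201], 'ee_rot': [-0.3673, 0.5851, 0.6388, 0.3386], 'contact_force': [0.5317, -0.2368, 0.5081], 'width': 0.0854, 'gripper_force': 0.0}
pre rot [0.14 0.06 0.11] | 0.2 shift after [-21.39   4.48   3.97] before [-21.39   4.42   4.  ]
g rot [0.14 0.06 0.11] | 0.2 shift after [-21.39   4.48  16.07] before [-21.38   4.4   16.1 ]
```

Request:
servo_tool(
  increments=[
    [-3.6, 0.75, 0, 0, 0, 0, -1],
    [-3.6, 0.75, 0, 0, 0, 0, -1],
    [-3.6, 0.75, 0, 0, 0, 0, -1],
    [-3.6, 0.75, 0, 0, 0, 0, -1],
    [-3.5, 0.75, 0, 0, 0, 0, -1],
  ],
)

```text
clock: 43.0
position: [0.4441, 0.1285, 0.1644]
ee_rot: [-0.366, 0.585, 0.64, 0.339]
contact_force: [0.9, -0.6, -0.1]
width: 0.0852
gripper_force: 0.0
```

Request:
servo_tool(
  increments=[
    [-3.5, 0.7, 0, 0, 0, 0, -1],
    [0, 0, 2, 0, 0, 0, -1],
    [0, 0, 2, 0, 0, 0, -1],
    [0, 0, 0, 0, 0, 0, -1],
    [0, 0, 0, 0, 0, 0, -1],
  ],
)

```text
clock: 43.5
position: [0.4495, 0.1468, 0.1152]
ee_rot: [-0.367, 0.584, 0.639, 0.339]
contact_force: [0.4, -0.0, 0.1]
width: 0.0853
gripper_force: 0.0
```

Request:
servo_tool(
  increments=[
    [0, 0, 0, 0, 0, 0, -1],
    [0, 0, 0, 0, 0, 0, -1],
    [0, 0, 0, 0, 0, 0, -1],
    [0, 0, 0, 0, 0, 0, -1],
    [0, 0, 0, 0, 0, 0, -1],
  ],
)

```text
clock: 44.0
position: [0.4496, 0.1463, 0.1146]
ee_rot: [-0.368, 0.585, 0.639, 0.339]
contact_force: [0.9, 1.2, -0.2]
width: 0.0856
gripper_force: 0.0
```

```bash
python3 - <<'E' 2>/dev/null
from m1 import *
s=st()
D=ori(95,60);g=np.array([.4405,.2415,.060]);tz=D.apply([0,0,1]);planT(g+.011*tz,D,'g')
I=snap("wrist","w7.png")
for x in finder.silhouettes("cup","wrist")[:2]:print(x["p"],np.round(x["box"]))
# expected box of cup at (x,y): rim & foot circles
def box(x,y):
    a=np.linspace(0,6.28,60);P=np.r_[np.c_[x+.034*np.cos(a),y+.034*np.sin(a),0*a+.085],np.c_[x+.029*np.cos(a),y+.029*np.sin(a),0*a+.005]]
    p=proj("wrist",P);lo,hi=p.min(0),p.max(0);return np.r_[(lo+hi)/2,hi-lo]
for x,y in((.4405,.2415),(.4455,.2415),(.4405,.2465)):print(x,y,np.round(box(x,y),1))
print([(x["p"],np.round(x["box"])) for x in finder.silhouettes("mat","wrist")[:1]])
E
```

```text
{'clock': 44.0, 'qpos': [-0.4655, 0.5327, 2.0354, 0.8477, 1.3958, -1.0853], 'position': [0.4496, 0.1463, 0.1146], 'ee_rot': [-0.3677, 0.5848, 0.6387, 0.339], 'contact_force': [0.8863, 1.18, -0.1614], 'width': 0.0856, 'gripper_force': 0.0}
g rot [ 0.13 -0.01  0.12] | 0.2 shift after [ 0.05 -0.08 12.11] before [ 0.05 -0.11 12.11]
0.94 [315. 248. 114. 154.]
0.4405 0.2415 [315.6 249.4 116.3 151.8]
0.4455 0.2415 [324.1 249.9 116.5 151.9]
0.4405 0.2465 [316.4 244.  114.6 150.1]
[(0.91, array([314., 308., 128.,  83.]))]
```

Cup position confirmed to about 1 mm. I'll go in and grip.

Request:
servo_tool(
  increments=[
    [0, -0.1, 3, 0, 0, 0, -1],
    [0, 0, 3, 0, 0, 0, -1],
    [0, 0, 3, 0, 0, 0, -1],
    [0, 0, 2, 0, 0, 0, -1],
    [0, 0, 1.1, 0, 0, 0, -1],
  ],
)

```text
clock: 44.65
position: [0.4386, 0.2522, 0.0534]
ee_rot: [-0.369, 0.584, 0.639, 0.338]
contact_force: [-0.2, -0.4, 0.6]
width: 0.0854
gripper_force: 0.0
```

Request:
servo_tool(
  increments=[
    [0, 0, 0, 0, 0, 0, -1],
    [0, 0, 0, 0, 0, 0, -1],
    [0, 0, 0, 0, 0, 0, -1],
    [0, 0, 0, 0, 0, 0, -1],
    [0, 0, 0, 0, 0, 0, -1],
  ],
)

```text
clock: 45.15
position: [0.4401, 0.2503, 0.0543]
ee_rot: [-0.367, 0.585, 0.639, 0.339]
contact_force: [1.1, 0.1, 0.2]
width: 0.0848
gripper_force: 0.0
```

Request:
servo_tool(
  increments=[
    [0, 0, 0, 0, 0, 0, 1],
    [0, 0, 0, 0, 0, 0, 1],
    [0, 0, 0, 0, 0, 0, 1],
    [0, 0, 0, 0, 0, 0, 1],
    [0, 0, 0, 0, 0, 0, 1],
  ],
  squeeze=80,
)

```text
clock: 45.65
position: [0.4394, 0.2511, 0.0547]
ee_rot: [-0.368, 0.584, 0.639, 0.339]
contact_force: [-0.1, -2.5, 5.8]
width: 0.0627
gripper_force: 85.8
```

Request:
servo_tool(
  increments=[
    [0, 0, 0, 0, 0, 0, 1],
    [0, 0, 0, 0, 0, 0, 1],
    [0, 0, 0, 0, 0, 0, 1],
    [0, 0, 0, 0, 0, 0, 1],
    [0, 0, 0, 0, 0, 0, 1],
  ],
)

```text
clock: 46.15
position: [0.4394, 0.2511, 0.0547]
ee_rot: [-0.368, 0.584, 0.639, 0.339]
contact_force: [-1.4, -1.7, 5.7]
width: 0.0631
gripper_force: 85.8
```

```bash
python3 - <<'E' 2>/dev/null
from h import *
s=st()
E
```

```text
{'clock': 46.15, 'qpos': [-0.2698, 0.6262, 2.1477, 1.0552, 1.2061, -1.205], 'position': [0.4394, 0.2511, 0.0547], 'ee_rot': [-0.3684, 0.5843, 0.6386, 0.3393], 'contact_force': [-1.3877, -1.6577, 5.6529], 'width': 0.0631, 'gripper_force': 85.8063}
```

Request:
servo_tool(
  increments=[
    [1.7, 0, -1, 0, 0, 0, 1],
    [3.4, 0, -2, 0, 0, 0, 1],
    [3.4, 0, -2, 0, 0, 0, 1],
    [3.4, 0, -2, 0, 0, 0, 1],
    [3.4, 0, -2, 0, 0, 0, 1],
  ],
)

```text
clock: 46.65
position: [0.4391, 0.2491, 0.2321]
ee_rot: [-0.367, 0.585, 0.639, 0.338]
contact_force: [0.5, 0.3, -2.1]
width: 0.0628
gripper_force: 87.3
```

```bash
python3 - <<'E' 2>/dev/null
from h import *
s=st()
planT([.61,.29,.23],ori(95,60),"over60")
planT([.609,.3005,.16],ori(95,90),"pour")
E
```

```text
{'clock': 46.65, 'qpos': [-0.273, 0.3073, 1.9944, 0.953, 1.4613, -0.7955], 'position': [0.4391, 0.2491, 0.2321], 'ee_rot': [-0.3672, 0.5854, 0.6388, 0.3381], 'contact_force': [0.455, 0.2824, -2.0618], 'width': 0.0628, 'gripper_force': 87.2819}
over60 rot [0.12 0.11 0.07] | 0.2 shift after [ 1.11 17.38  2.34] before [ 1.09 17.38  2.38]
pour rot [ 0.1  30.11  0.1 ] | 30.1 shift after [-7.21 17.38  3.64] before [-4.43 17.36  6.8 ]
```

Request:
servo_tool(
  increments=[
    [0.1, 2, 0.4, 0, 0, 0, 1],
    [0.2, 3.2, 0.4, 0, 0, 0, 1],
    [0.2, 3.5, 0.4, 0, 0, 0, 1],
    [0.2, 3.5, 0.4, 0, 0, 0, 1],
    [0.2, 3.2, 0.4, 0, 0, 0, 1],
  ],
)

```text
clock: 47.15
position: [0.5923, 0.2847, 0.2285]
ee_rot: [-0.367, 0.585, 0.639, 0.338]
contact_force: [0.5, 0.3, -1.2]
width: 0.0632
gripper_force: 87.2
```

Request:
servo_tool(
  increments=[
    [0.2, 2, 0.4, 0, 4, 0, 1],
    [0, 0, 0, 0, 5, 0, 1],
    [0, 0, 0, 0, 5, 0, 1],
    [0, 0, 0, 0, 6, 0, 1],
    [0, 0, 0, 0, 6, 0, 1],
  ],
)

```text
clock: 47.65
position: [0.6107, 0.2904, 0.2283]
ee_rot: [-0.502, 0.494, 0.539, 0.462]
contact_force: [0.5, 0.1, -2.1]
width: 0.0628
gripper_force: 87.3
```

Request:
servo_tool(
  increments=[
    [0, 0, 0, 0, 4, 0, 1],
    [0, 0, 0, 0, 0, 0, 1],
    [0, 0, 0, 0, 0, 0, 1],
    [0, 0, 0, 0, 0, 0, 1],
    [0, 0, 0, 0, 0, 0, 1],
  ],
)

```text
clock: 48.15
position: [0.6103, 0.2908, 0.2306]
ee_rot: [-0.52, 0.477, 0.523, 0.479]
contact_force: [1.0, -0.6, -2.2]
width: 0.0627
gripper_force: 87.5
```

```bash
python3 - <<'E' 2>/dev/null
from m1 import *
s=st()
planT([.609,.3005,.16],ori(95,90),"pour")
snap("scene","s8.png")
for x in finder.silhouettes("pot","scene")[:1]:print(x["p"],np.round(x["box"]))
print(proj("scene",[[.640,.272,.085],[.58,.272,.085],[.7,.272,.085]]))
E
```

```text
{'clock': 48.15, 'qpos': [-0.2079, 0.7464, 1.7277, 1.3359, 1.7508, -0.9299], 'position': [0.6103, 0.2908, 0.2306], 'ee_rot': [-0.5197, 0.4767, 0.5228, 0.4788], 'contact_force': [0.9504, -0.6069, -2.2257], 'width': 0.0627, 'gripper_force': 87.4609}
pour rot [0.02 0.07 0.3 ] | 0.3 shift after [-7.06 -0.05  0.98] before [-7.05 -0.09  0.98]
0.67 [456. 325.  65.  74.]
[[460.7163 315.5891]
 [468.7345 289.1819]
 [452.1344 343.3868]]
```

Request:
servo_tool(
  increments=[
    [-2, 0, 0.5, 0, 0, 0, 1],
    [-2.5, 0, 0.5, 0, 0, 0, 1],
    [-2, 0, 0, 0, 0, 4, 1],
    [0, 0, 0, 0, 0, 7, 1],
    [0, 0, 0, 0, 0, 7, 1],
  ],
  squeeze=100,
)

```text
clock: 48.75
position: [0.6097, 0.3008, 0.1643]
ee_rot: [0.59, -0.554, -0.439, -0.39]
contact_force: [-0.3, 0.9, -1.5]
width: 0.0628
gripper_force: 108.2
```

Request:
servo_tool(
  increments=[
    [0, 0, 0, 0, 0, 7, 1],
    [0, 0, 0, 0, 0, 7, 1],
    [0, 0, 0, 0, 0, 7, 1],
    [0, 0, 0, 0, 0, 7, 1],
    [0, 0, 0, 0, 0, 7, 1],
  ],
)

```text
clock: 49.25
position: [0.6098, 0.3007, 0.1652]
ee_rot: [0.68, -0.66, -0.253, -0.195]
contact_force: [0.3, 0.6, -2.1]
width: 0.0627
gripper_force: 108.1
```

```bash
python3 - <<'E' 2>/dev/null
from m1 import *
s=st()
w,x,y,z=s["ee_rot"];M=R.from_quat([x,y,z,w]);c=M.apply([.866,0,-.5]);print("cup axis",c)
G=s["position"]-.011*M.apply([0,0,1]);print("G",G,"rimc",G+.025*c)
E
```

```text
{'clock': 49.25, 'qpos': [-0.193, 0.843, 1.7475, 1.3306, 1.7154, -0.1115], 'position': [0.6098, 0.3007, 0.1652], 'ee_rot': [0.6796, -0.6605, -0.253, -0.1948], 'contact_force': [0.3153, 0.5806, -2.0906], 'width': 0.0627, 'gripper_force': 108.0891}
cup axis [ 0.7326 -0.438   0.5209]
G [0.6108 0.2897 0.1652] rimc [0.6291 0.2788 0.1782]
```

Request:
servo_tool(
  increments=[
    [0, 0, 0, 0, 0, 6, 1],
    [0, 0, 0, 0, 0, 6, 1],
    [0, 0, 0, 0, 0, 6, 1],
    [0, 0, 0, 0, 0, 5, 1],
    [0, 0, 0, 0, 0, 4, 1],
  ],
)

```text
clock: 49.75
position: [0.6098, 0.3007, 0.1652]
ee_rot: [0.706, -0.701, -0.093, -0.031]
contact_force: [1.1, 0.3, -2.1]
width: 0.0629
gripper_force: 108.2
```

Request:
servo_tool(
  increments=[
    [0, 0, 0, 0, 0, 4, 1],
    [0, 0, 0, 0, 0, 3, 1],
    [0, 0, 0, 0, 0, 3, 1],
    [0, 0, 0, 0, 0, 3, 1],
    [0, 0, 0, 0, 0, 3, 1],
  ],
)

```text
clock: 50.25
position: [0.6098, 0.3007, 0.1652]
ee_rot: [-0.704, 0.707, -0.006, -0.067]
contact_force: [0.6, 0.2, -1.7]
width: 0.0626
gripper_force: 108.1
```

Request:
servo_tool(
  increments=[
    [0, 0, 0, 0, 0, 3, 1],
    [0, 0, 0, 0, 0, 3, 1],
    [0, 0, 0, 0, 0, 3, 1],
    [0, 0, 0, 0, 0, 3, 1],
    [0, 0, 0, 0, 0, 3, 1],
  ],
)

```text
clock: 50.75
position: [0.6098, 0.3007, 0.1654]
ee_rot: [-0.689, 0.7, -0.098, -0.158]
contact_force: [-0.1, 1.4, -2.0]
width: 0.0629
gripper_force: 108.1
```

Request:
servo_tool(
  increments=[
    [0, 0, 0, 0, 0, 4, 1],
    [0, 0, 0, 0, 0, 4, 1],
    [0, 0, 0, 0, 0, 4, 1],
    [0, 0, 0, 0, 0, 4, 1],
    [0, 0, 0, 0, 0, 4, 1],
  ],
)

```text
clock: 51.25
position: [0.6098, 0.3007, 0.1654]
ee_rot: [-0.651, 0.673, -0.218, -0.276]
contact_force: [0.3, -0.0, -1.7]
width: 0.0624
gripper_force: 108.1
```

Request:
servo_tool(
  increments=[
    [0, 0, 0, 0, 0, 5, 1],
    [0, 0, 0, 0, 0, 5, 1],
    [0, 0, 0, 0, 0, 5, 1],
    [0, 0, 0, 0, 0, 5, 1],
    [0, 0, 0, 0, 0, 5, 1],
  ],
)

```text
clock: 51.75
position: [0.6098, 0.3007, 0.1654]
ee_rot: [-0.576, 0.609, -0.359, -0.41]
contact_force: [0.5, 0.8, -0.6]
width: 0.062
gripper_force: 108.1
```

Request:
servo_tool(
  increments=[
    [0, 0, 0, 0, 0, 0, 1],
    [0, 0, 0, 0, 0, 0, 1],
    [0, 0, 0, 0, 0, 0, 1],
    [0, 0, 0, 0, 0, 0, 1],
    [0, 0, 0, 0, 0, 0, 1],
  ],
)

```text
clock: 52.25
position: [0.6096, 0.3006, 0.1646]
ee_rot: [-0.577, 0.61, -0.358, -0.41]
contact_force: [0.4, -0.6, -1.7]
width: 0.0626
gripper_force: 108.1
```

```bash
python3 - <<'E' 2>/dev/null
from m1 import *
s=st()
w,x,y,z=s["ee_rot"];M=R.from_quat([x,y,z,w]);print("cup axis",M.apply([.866,0,-.5]))
snap("scene","s9.png");print([(round(x["p"],2),np.round(x["at"])) for i in range(1,2) for x in finder.tip_of("ball1_center","scene")])
print([(round(x["p"],2),np.round(x["box"])) for x in finder.silhouettes("ball1_center","scene")])
E
```

```text
{'clock': 52.25, 'qpos': [-0.1931, 0.8442, 1.7479, 1.3307, 1.7159, 1.6807], 'position': [0.6096, 0.3006, 0.1646], 'ee_rot': [-0.5766, 0.6096, -0.358, -0.4096], 'contact_force': [0.3954, -0.6125, -1.6726], 'width': 0.0626, 'gripper_force': 108.1345}
cup axis [ 0.3967 -0.4671 -0.7902]
[(0.41, array([456., 314.]))]
[(0.32, array([372., 201.,  40.,  54.])), (0.2, array([188., 162.,  25.,  44.]))]
```

Request:
servo_tool(
  increments=[
    [0, 0, 0, 0, 0, -8, 1],
    [0, 0, 0, 0, 0, -8, 1],
    [0, 0, 0, 0, 0, -8, 1],
    [0, 0, 0, 0, 0, -8, 1],
    [0, 0, 0, 0, 0, -8, 1],
  ],
)

```text
clock: 52.9
position: [0.6096, 0.3006, 0.1645]
ee_rot: [-0.682, 0.696, -0.126, -0.186]
contact_force: [0.4, -0.2, -1.0]
width: 0.0628
gripper_force: 108.2
```

Request:
servo_tool(
  increments=[
    [0, 0, 0, 0, 0, -8, 1],
    [0, 0, 0, 0, 0, -8, 1],
    [0, 0, 0, 0, 0, -8, 1],
    [0, 0, 0, 0, 0, -8, 1],
    [0, 0, 0, 0, 0, -8, 1],
  ],
)

```text
clock: 53.4
position: [0.6096, 0.3006, 0.1645]
ee_rot: [0.705, -0.697, -0.119, -0.059]
contact_force: [0.3, 0.5, -1.1]
width: 0.0627
gripper_force: 108.2
```

Request:
servo_tool(
  increments=[
    [0, 0, 0, 0, 0, -8, 1],
    [0, 0, 0, 0, 0, -8, 1],
    [0, 0, 0, 0, 0, -8, 1],
    [0, 0, 0, 0, 0, -8, 1],
    [0, 0, 0, 0, 0, -8, 1],
  ],
)

```text
clock: 53.9
position: [0.6096, 0.3006, 0.1645]
ee_rot: [0.642, -0.614, -0.351, -0.296]
contact_force: [0.1, 0.2, -0.9]
width: 0.0626
gripper_force: 108.2
```

Request:
servo_tool(
  increments=[
    [0, 0, 0, 0, 0, -8, 1],
    [0, 0, 0, 0, 0, -8, 1],
    [0, 0, 0, 0, 0, -8, 1],
    [0, 0, 0, 0, 0, -8, 1],
    [2, 0, 0, 0, 0, 0, 1],
  ],
)

```text
clock: 54.4
position: [0.6105, 0.3008, 0.1823]
ee_rot: [0.537, -0.496, -0.504, -0.459]
contact_force: [0.3, 0.2, 0.1]
width: 0.0627
gripper_force: 108.3
```

```bash
python3 - <<'E' 2>/dev/null
from m1 import *
s=st();planT([.61,.29,.24],ori(95,60),"over60");planT([.4394,.2500,.16],ori(95,60),"mat")
snap("wrist","w10.png")
for n,f in(("scene","s9.png"),):
    I=snap(n,"s10.png");h=cv2.cvtColor(I,cv2.COLOR_RGB2HSV);m=((h[...,0]<16)&(h[...,1]>110)&(h[...,2]>60)).astype(np.uint8)
    N,l,st_,c=cv2.connectedComponentsWithStats(m);print([(np.round(c[i]),st_[i,4]) for i in range(1,N) if st_[i,4]>5])
E
```

```text
{'clock': 54.4, 'qpos': [-0.1926, 0.8176, 1.743, 1.3352, 1.7226, -0.9382], 'position': [0.6105, 0.3008, 0.1823], 'ee_rot': [0.5375, -0.4957, -0.5044, -0.4593], 'contact_force': [0.3332, 0.2426, 0.1314], 'width': 0.0627, 'gripper_force': 108.2696}
over60 rot [ -1.02 -29.98  -3.9 ] | 30.2 shift after [ 4.47 -0.15 -3.81] before [ 5.75 -0.55 -1.07]
mat rot [ -1.02 -29.98  -3.9 ] | 30.2 shift after [ -3.71 -17.49  -1.97] before [ -3.44 -17.29  -3.57]
[(array([450., 179.]), np.int32(1715)), (array([523., 213.]), np.int32(1826)), (array([454., 313.]), np.int32(51)), (array([476., 325.]), np.int32(60))]
```

Request:
servo_tool(
  increments=[
    [2, 0, -0.3, -0.2, -6, -0.8, 1],
    [2, 0, -0.3, -0.2, -6, -0.8, 1],
    [2, 0, -0.3, -0.2, -6, -0.8, 1],
    [0, 0, 0, -0.2, -6, -0.8, 1],
    [0, 0, 0, -0.2, -6, -0.7, 1],
  ],
)

```text
clock: 55.0
position: [0.6143, 0.2977, 0.2451]
ee_rot: [-0.366, 0.585, 0.64, 0.338]
contact_force: [0.3, -1.2, -1.1]
width: 0.0625
gripper_force: 108.4
```

Request:
servo_tool(
  increments=[
    [0, -2.5, 0, 0, 0, 0, 1],
    [0, -3.5, 0, 0, 0, 0, 1],
    [0, -3.5, 0, 0, 0, 0, 1],
    [0, -3.5, 0, 0, 0, 0, 1],
    [0, -3, 0, 0, 0, 0, 1],
  ],
)

```text
clock: 55.5
position: [0.4524, 0.2844, 0.2438]
ee_rot: [-0.369, 0.584, 0.639, 0.338]
contact_force: [0.5, 0.1, -1.4]
width: 0.0623
gripper_force: 108.4
```

Request:
servo_tool(
  increments=[
    [0, -1.3, 0, 0, 0, 0, 1],
    [0, 0, 0, 0, 0, 0, 1],
    [0, 0, 0, 0, 0, 0, 1],
    [0, 0, 0, 0, 0, 0, 1],
    [0, 0, 0, 0, 0, 0, 1],
  ],
)

```text
clock: 56.0
position: [0.4434, 0.2831, 0.2442]
ee_rot: [-0.368, 0.585, 0.639, 0.339]
contact_force: [-0.1, -0.7, -1.5]
width: 0.063
gripper_force: 108.5
```

```bash
python3 - <<'E' 2>/dev/null
from m1 import *
s=st();planT([.4394,.2511,.075],ori(95,60),"mat")
W=snap("wrist","w11.png");
for x in finder.silhouettes("cup","wrist")[:2]:print(x["p"],np.round(x["box"]))
I=snap("side","s11.png")
for x in finder.silhouettes("cup","side")[:2]:print(x["p"],np.round(x["box"]))
w,x,y,z=s["ee_rot"];M=R.from_quat([x,y,z,w]);G=s["position"]-.011*M.apply([0,0,1]);P0=np.array([G[0],G[1],G[2]-.055])
for n in("wrist","side"):
    a=np.linspace(0,6.28,60);P=np.r_[np.c_[P0[0]+.034*np.cos(a),P0[1]+.034*np.sin(a),0*a+P0[2]+.08],np.c_[P0[0]+.029*np.cos(a),P0[1]+.029*np.sin(a),0*a+P0[2]]]
    p=proj(n,P);lo,hi=p.min(0),p.max(0);print(n,np.round(np.r_[(lo+hi)/2,hi-lo]))
p=proj("side",[P0])[0].astype(int)
cv2.imwrite("pics/v11.png",np.hstack([cv2.resize(W[:,:,::-1],(400,350)),cv2.resize(I[p[1]-70:p[1]+50,p[0]-68:p[0]+69,::-1],(400,350),interpolation=2)]))
E
```

```text
{'clock': 56.0, 'qpos': [-0.2002, 0.2927, 1.9772, 0.995, 1.4352, -0.7397], 'position': [0.4434, 0.2831, 0.2442], 'ee_rot': [-0.3676, 0.5846, 0.639, 0.3389], 'contact_force': [-0.1196, -0.6895, -1.5142], 'width': 0.063, 'gripper_force': 108.4664}
mat rot [ 0.11 -0.    0.16] | 0.2 shift after [-16.23  -0.68   5.73] before [-16.23  -0.73   5.73]
0.62 [321. 315. 224. 216.]
0.6 [344. 253.  23.  31.]
0.57 [240. 154.  26.  41.]
wrist [319. 342. 231. 257.]
side [242. 151.  27.  38.]
```

View pics/v11.png

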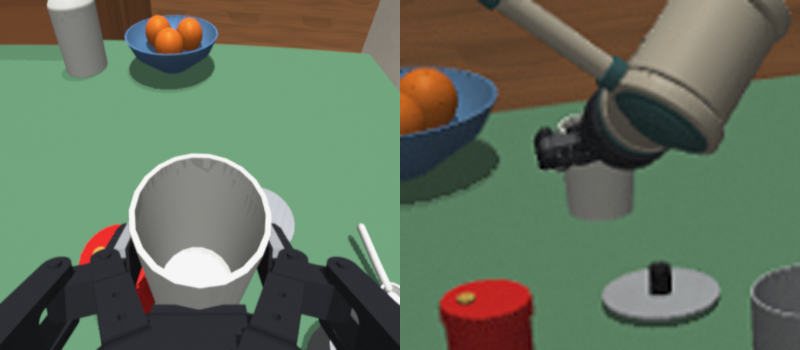

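The cup is empty and upright in the grip. I'll lower it to the mat.

Request:
servo_tool(
  increments=[
    [-2.7, -0.1, 0.95, 0, 0, 0, 1],
    [-2.7, -0.1, 0.95, 0, 0, 0, 1],
    [-2.7, -0.1, 0.95, 0, 0, 0, 1],
    [-2.7, -0.1, 0.95, 0, 0, 0, 1],
    [-2.7, -0.1, 0.95, 0, 0, 0, 1],
  ],
)

```text
clock: 56.7
position: [0.4403, 0.2564, 0.1026]
ee_rot: [-0.367, 0.585, 0.639, 0.339]
contact_force: [1.5, 0.1, -1.4]
width: 0.0627
gripper_force: 108.4
```

Request:
servo_tool(
  increments=[
    [-2.7, -0.15, 0.95, 0, 0, 0, 1],
    [0, 0, 0, 0, 0, 0, 1],
    [0, 0, 0, 0, 0, 0, 1],
    [0, 0, 0, 0, 0, 0, 1],
    [0, 0, 0, 0, 0, 0, 1],
  ],
)

```text
clock: 57.2
position: [0.4391, 0.2515, 0.0768]
ee_rot: [-0.367, 0.584, 0.639, 0.339]
contact_force: [-0.2, -0.3, -0.6]
width: 0.0631
gripper_force: 108.5
```

```bash
python3 - <<'E' 2>/dev/null
from m1 import *
s=st();planT([.4394,.2511,.0547],ori(95,60),"mat")
E
```

```text
{'clock': 57.2, 'qpos': [-0.2687, 0.5797, 2.1372, 1.038, 1.2323, -1.1543], 'position': [0.4391, 0.2515, 0.0768], 'ee_rot': [-0.3672, 0.5841, 0.6394, 0.3393], 'contact_force': [-0.2414, -0.2926, -0.595], 'width': 0.0631, 'gripper_force': 108.4715}
mat rot [0.13 0.   0.25] | 0.3 shift after [-1.93  0.02  1.07] before [-1.93  0.01  1.07]
```

Request:
servo_tool(
  increments=[
    [-0.7, 0, 0.4, 0, 0, 0, 1],
    [-0.7, 0, 0.4, 0, 0, 0, 1],
    [-0.35, 0, 0.2, 0, 0, 0, 1],
    [-0.17, 0, 0.1, 0, 0, 0, 1],
    [-0.05, 0, 0.03, 0, 0, 0, 1],
  ],
)

```text
clock: 57.7
position: [0.4386, 0.2518, 0.0548]
ee_rot: [-0.37, 0.584, 0.638, 0.34]
contact_force: [-1.4, -6.1, 10.7]
width: 0.0627
gripper_force: 108.6
```

Request:
servo_tool(
  increments=[
    [0, 0, 0, 0, 0, 0, 1],
    [0, 0, 0, 0, 0, 0, 1],
    [0, 0, 0, 0, 0, 0, 1],
    [0, 0, 0, 0, 0, 0, 1],
    [0, 0, 0, 0, 0, 0, 1],
  ],
)

```text
clock: 58.2
position: [0.4386, 0.2518, 0.0548]
ee_rot: [-0.37, 0.584, 0.638, 0.34]
contact_force: [-0.9, -5.5, 9.9]
width: 0.0627
gripper_force: 108.8
```

Request:
servo_tool(
  increments=[
    [0.05, 0, -0.03, 0, 0, 0, 1],
    [0, 0, 0, 0, 0, 0, 1],
    [0, 0, 0, 0, 0, 0, -1],
    [0, 0, 0, 0, 0, 0, -1],
    [0, 0, 0, 0, 0, 0, -1],
  ],
)

```text
clock: 58.7
position: [0.4387, 0.2513, 0.0533]
ee_rot: [-0.368, 0.585, 0.639, 0.339]
contact_force: [0.6, 0.2, -0.0]
width: 0.0855
gripper_force: 0.0
```

Request:
servo_tool(
  increments=[
    [0, 0, 0, 0, 0, 0, -1],
    [0, 0, 0, 0, 0, 0, -1],
    [0, 0, 0, 0, 0, 0, -1],
    [0, 0, 0, 0, 0, 0, -1],
    [0, 0, 0, 0, 0, 0, -1],
  ],
)

```text
clock: 59.2
position: [0.4388, 0.2512, 0.0535]
ee_rot: [-0.368, 0.585, 0.639, 0.339]
contact_force: [0.5, -0.0, -0.3]
width: 0.0855
gripper_force: 0.0
```

Request:
servo_tool(
  increments=[
    [0, 0, -1.5, 0, 0, 0, -1],
    [0, 0, -3, 0, 0, 0, -1],
    [0, 0, -3.5, 0, 0, 0, -1],
    [0, 0, -4, 0, 0, 0, -1],
    [0, 0, 0, 0, 0, 0, -1],
  ],
)

```text
clock: 59.7
position: [0.4506, 0.1441, 0.1145]
ee_rot: [-0.365, 0.585, 0.639, 0.34]
contact_force: [0.1, -0.2, 0.1]
width: 0.0856
gripper_force: 0.0
```

```bash
python3 - <<'E' 2>/dev/null
from m1 import *
s=st()
optics.get_image("wrist")
for x in finder.silhouettes("cup","wrist")[:2]:print(x["p"],np.round(x["box"]))
print([(x["p"],np.round(x["box"])) for x in finder.silhouettes("mat","wrist")[:1]])
def box(x,y):
    a=np.linspace(0,6.28,60);P=np.r_[np.c_[x+.034*np.cos(a),y+.034*np.sin(a),0*a+.085],np.c_[x+.029*np.cos(a),y+.029*np.sin(a),0*a+.005]]
    p=proj("wrist",P);lo,hi=p.min(0),p.max(0);return np.r_[(lo+hi)/2,hi-lo]
print(np.round(box(.4405,.2415),1))
planT([.42,.21,.33],ori(95,60));planT([.5,.40,.33],ori(28.2,0))
E
```

```text
{'clock': 59.7, 'qpos': [-0.4696, 0.5306, 2.0355, 0.8475, 1.3931, -1.0887], 'position': [0.4506, 0.1441, 0.1145], 'ee_rot': [-0.3645, 0.5854, 0.6393, 0.3402], 'contact_force': [0.1259, -0.2316, 0.1436], 'width': 0.0856, 'gripper_force': 0.0}
0.87 [312. 243. 117. 152.]
[(0.87, array([311., 304., 122.,  87.]))]
[319.3 250.  117.3 152.8]
 rot [ 0.07 -0.03  0.09] | 0.1 shift after [21.97 -2.18 -5.26] before [21.98 -2.14 -5.25]
 rot [-34.74 -52.91  60.34] | 87.4 shift after [ 16.56 -19.73 -21.66] before [31.07  7.48 10.56]
```

Request:
servo_tool(
  increments=[
    [4, -0.4, -1, 0, 0, 0, -1],
    [4.5, -0.4, -1, 0, 0, 0, -1],
    [4.5, -0.4, -1, 0, 0, 0, -1],
    [4.5, -0.4, -1, 0, 0, 0, -1],
    [4.5, -0.4, -1, 0, 0, 0, -1],
  ],
)

```text
clock: 60.35
position: [0.4197, 0.2141, 0.3299]
ee_rot: [-0.37, 0.584, 0.639, 0.338]
contact_force: [0.5, 0.6, 0.3]
width: 0.0854
gripper_force: 0.0
```

Request:
servo_tool(
  increments=[
    [0, 0, 0, 0, -7.5, 0, -1],
    [0, 0, 0, 0, -7.5, 0, -1],
    [0, 0, 0, 0, -7.5, 0, -1],
    [0, 0, 0, 0, -7.5, 0, -1],
    [0, 0, 0, 0, -7.5, 0, -1],
  ],
)

```text
clock: 60.85
position: [0.4202, 0.2129, 0.3286]
ee_rot: [-0.142, 0.662, 0.724, 0.131]
contact_force: [0.0, 1.0, -1.1]
width: 0.0856
gripper_force: 0.0
```

Request:
servo_tool(
  increments=[
    [0, 0, 0, 0, -7.5, 0, -1],
    [0, 0, 0, 0, -7.5, 0, -1],
    [0, 0, 0, 0, -7.5, 0, -1],
    [0, 0, 0, 0, 0, 0, -1],
    [0, 0, 0, 0, 0, 0, -1],
  ],
)

```text
clock: 61.35
position: [0.4199, 0.2135, 0.3275]
ee_rot: [-0.001, 0.674, 0.739, 0.0]
contact_force: [-0.8, -0.2, -0.7]
width: 0.0852
gripper_force: 0.0
```

```bash
python3 - <<'E' 2>/dev/null
from m1 import *
s=st();planT([.5325,.4702,.20],ori(95,0))
E
```

```text
{'clock': 61.35, 'qpos': [0.3213, 0.0769, 1.5421, 0.0015, 1.5234, 0.2299], 'position': [0.4199, 0.2135, 0.3275], 'ee_rot': [-0.0009, 0.6741, 0.7386, 0.0], 'contact_force': [-0.8069, -0.184, -0.7333], 'width': 0.0852, 'gripper_force': 0.0}
 rot [-0.06 -0.07  0.23] | 0.2 shift after [24.6  13.46 12.75] before [24.52 13.57 12.77]
```

Request:
servo_tool(
  increments=[
    [4.1, 2.25, 0, 0, 0, 0, -1],
    [4.1, 2.25, 0, 0, 0, 0, -1],
    [4.1, 2.25, 0, 0, 0, 0, -1],
    [4.1, 2.25, 0, 0, 0, 0, -1],
    [4.1, 2.25, 0, 0, 0, 0, -1],
  ],
)

```text
clock: 61.85
position: [0.5169, 0.4257, 0.3283]
ee_rot: [-0.0, 0.677, 0.736, 0.0]
contact_force: [1.0, -0.1, 1.3]
width: 0.0854
gripper_force: 0.0
```

Request:
servo_tool(
  increments=[
    [4.05, 2.25, 0, 0, 0, 0, -1],
    [0, 0, 4, 0, 0, 0, -1],
    [0, 0, 4, 0, 0, 0, -1],
    [0, 0, 4, 0, 0, 0, -1],
    [0, 0, 0, 0, 0, 0, -1],
  ],
)

```text
clock: 62.35
position: [0.5323, 0.464, 0.2012]
ee_rot: [-0.002, 0.677, 0.736, -0.007]
contact_force: [-0.4, -0.7, -1.1]
width: 0.0854
gripper_force: 0.0
```

Request:
servo_tool(
  increments=[
    [0, 0, 0, 0, 0, 0, -1],
    [0, 0, 0, 0, 0, 0, -1],
    [0, 0, 0, 0, 0, 0, -1],
    [0, 0, 0, 0, 0, 0, -1],
    [0, 0, 0, 0, 0, 0, -1],
  ],
)

```text
clock: 62.85
position: [0.5351, 0.4689, 0.2108]
ee_rot: [0.001, 0.676, 0.737, 0.002]
contact_force: [-0.4, 0.5, -1.2]
width: 0.0854
gripper_force: 0.0
```

```bash
cat > lid.py <<'E'
from m1 import *
def circ(label,zpl,fmin=.4):
    I=snap("wrist","wl.png")
    for x in finder.silhouettes(label,"wrist")[:3]:
        c,_=cv2.findContours(x["region"].astype(np.uint8),0,2);c=max(c,key=cv2.contourArea)
        if len(c)<20: continue
        P=np.array([atz("wrist",q[0],zpl)[:2] for q in c]).astype(np.float32)
        print(label,round(x["p"],2),np.round(x["box"]),cv2.fitEllipse(P.reshape(-1,1,2)),cv2.minEnclosingCircle(P))
    return I
def dark(I,P,z):
    d=(I.max(2)<45).astype(np.uint8);k=proj("wrist",[P])[0].astype(int)
    n,l,s,c=cv2.connectedComponentsWithStats(d[max(k[1]-40,0):k[1]+60,k[0]-50:k[0]+50])
    for i in range(1,n):
        if s[i,4]>100:q=c[i]+[k[0]-50,max(k[1]-40,0)];print("dark",s[i],q,atz("wrist",q,z))
E
python3 - <<'E' 2>/dev/null
from lid import *
s=st();planT([.5325,.4702,.0261],ori(95,0))
I=circ("lid",.012);dark(I,[.5325,.4702,.035],.035)
E
```

```text
{'clock': 62.85, 'qpos': [0.6224, 0.4955, 1.2273, -0.0009, 1.4142, 0.5352], 'position': [0.5351, 0.4689, 0.2108], 'ee_rot': [0.0009, 0.6756, 0.7373, 0.0022], 'contact_force': [-0.3688, 0.4627, -1.168], 'width': 0.0854, 'gripper_force': 0.0}
 rot [ 0.25 -0.09  0.  ] | 0.3 shift after [ 0.15 -0.25 18.47] before [ 0.12 -0.33 18.47]
lid 0.7 [315. 205. 146. 142.] ((0.5327380895614624, 0.4698820412158966), (0.12195354700088501, 0.1222635880112648), 40.67247772216797) ((0.5325056910514832, 0.46968844532966614), 0.062128886580467224)
dark [ 38  24  27  33 705] [314.0894 212.9716] [0.5327 0.4707 0.035 ]
```

Request:
servo_tool(
  increments=[
    [0.15, -0.25, 0, 0, 0, 0, -1],
    [0, 0, 5, 0, 0, 0, -1],
    [0, 0, 5, 0, 0, 0, -1],
    [0, 0, 4, 0, 0, 0, -1],
    [0, 0, 3, 0, 0, 0, -1],
  ],
  squeeze=60,
)

```text
clock: 63.45
position: [0.5309, 0.4692, 0.0361]
ee_rot: [0.0, 0.676, 0.737, -0.001]
contact_force: [-0.3, -0.5, 0.2]
width: 0.0852
gripper_force: 0.0
```

Request:
servo_tool(
  increments=[
    [0, 0, 1, 0, 0, 0, -1],
    [0, 0, 0.4, 0, 0, 0, -1],
    [0, 0, 0, 0, 0, 0, -1],
    [0, 0, 0, 0, 0, 0, -1],
    [0, 0, 0, 0, 0, 0, -1],
  ],
)

```text
clock: 63.95
position: [0.5337, 0.4708, 0.0274]
ee_rot: [0.001, 0.676, 0.737, 0.003]
contact_force: [0.0, 0.2, 0.3]
width: 0.0853
gripper_force: 0.0
```

Request:
servo_tool(
  increments=[
    [0, 0, 0, 0, 0, 0, 1],
    [0, 0, 0, 0, 0, 0, 1],
    [0, 0, 0, 0, 0, 0, 1],
    [0, 0, 0, 0, 0, 0, 1],
    [0, 0, 0, 0, 0, 0, 1],
  ],
)

```text
clock: 64.45
position: [0.5329, 0.4701, 0.0256]
ee_rot: [0.001, 0.676, 0.737, 0.001]
contact_force: [0.9, -0.1, 3.9]
width: 0.0223
gripper_force: 59.4
```

Request:
servo_tool(
  increments=[
    [0, 0, 0, 0, 0, 0, 1],
    [0, 0, 0, 0, 0, 0, 1],
    [0, 0, 0, 0, 0, 0, 1],
    [0, 0, 0, 0, 0, 0, 1],
    [0, 0, 0, 0, 0, 0, 1],
  ],
)

```text
clock: 64.95
position: [0.5329, 0.4701, 0.0256]
ee_rot: [0.001, 0.676, 0.737, 0.001]
contact_force: [-0.2, 0.9, 3.2]
width: 0.0221
gripper_force: 59.3
```

Request:
servo_tool(
  increments=[
    [0, 0, -1, 0, 0, 0, 1],
    [0, 0, -3, 0, 0, 0, 1],
    [0, 0, -4, 0, 0, 0, 1],
    [0, 0, -4, 0, 0, 0, 1],
    [0, 0, -4, 0, 0, 0, 1],
  ],
)

```text
clock: 65.45
position: [0.5314, 0.4695, 0.1862]
ee_rot: [0.0, 0.676, 0.737, -0.0]
contact_force: [0.6, 0.7, -2.1]
width: 0.0221
gripper_force: 59.0
```

Request:
servo_tool(
  increments=[
    [0, 0, -2, 0, 0, 0, 1],
    [0, 0, 0, 0, 0, 0, 1],
    [0, 0, 0, 0, 0, 0, 1],
    [0, 0, 0, 0, 0, 0, 1],
    [0, 0, 0, 0, 0, 0, 1],
  ],
)

```text
clock: 65.95
position: [0.5313, 0.4692, 0.2027]
ee_rot: [0.0, 0.676, 0.737, -0.001]
contact_force: [0.2, 0.2, -1.3]
width: 0.022
gripper_force: 59.0
```

```bash
python3 - <<'E' 2>/dev/null
from lid import *
s=st();planT([.6402,.2728,.2],ori(95,0))
I=circ("pot",.085)
print(proj("wrist",[[.6402,.2728,.085]]))
I=snap("scene","s12.png")
# pot rim in scene
for x in finder.silhouettes("pot","scene")[:1]:print(x["p"],np.round(x["box"],1))
a=np.linspace(0,6.28,90);p=proj("scene",np.r_[np.c_[.6402+.06*np.cos(a),.2728+.06*np.sin(a),0*a+.085],np.c_[.6402+.06*np.cos(a),.2728+.06*np.sin(a),0*a]]);lo,hi=p.min(0),p.max(0);print("pred",(lo+hi)/2,hi-lo)
E
```

```text
{'clock': 65.95, 'qpos': [0.6259, 0.4991, 1.241, -0.001, 1.4038, 0.5389], 'position': [0.5313, 0.4692, 0.2027], 'ee_rot': [0.0003, 0.6756, 0.7373, -0.0012], 'contact_force': [0.213, 0.1718, -1.3187], 'width': 0.022, 'gripper_force': 58.9627}
 rot [-0.08  0.12 -0.  ] | 0.1 shift after [-20.52   9.14   0.27] before [-20.52   9.14   0.3 ]
pot 0.21 [317. 284. 306. 284.] ((0.5343440175056458, 0.43567854166030884), (0.1927172988653183, 0.1938072144985199), 0.36219826340675354) ((0.5358637571334839, 0.42250150442123413), 0.10586713999509811)
[[429.837  479.3545]]
0.92 [457.9 323.4  65.5  80.1]
pred [457.8219 324.229 ] [68.9323 73.4251]
```

Request:
servo_tool(
  increments=[
    [-3.0, 1.3, 0, 0, 0, 0, 1],
    [-3.5, 1.6, 0, 0, 0, 0, 1],
    [-3.5, 1.6, 0, 0, 0, 0, 1],
    [-3.5, 1.6, 0, 0, 0, 0, 1],
    [-3.5, 1.6, 0, 0, 0, 0, 1],
  ],
)

```text
clock: 66.65
position: [0.6243, 0.306, 0.2053]
ee_rot: [0.001, 0.676, 0.737, 0.001]
contact_force: [0.4, -0.9, -1.9]
width: 0.0224
gripper_force: 59.0
```

Request:
servo_tool(
  increments=[
    [-3.5, 1.45, 0, 0, 0, 0, 1],
    [0, 0, 3, 0, 0, 0, 1],
    [0, 0, 0, 0, 0, 0, 1],
    [0, 0, 0, 0, 0, 0, 1],
    [0, 0, 0, 0, 0, 0, 1],
  ],
)

```text
clock: 67.15
position: [0.6414, 0.2748, 0.1766]
ee_rot: [0.001, 0.675, 0.738, 0.002]
contact_force: [-0.6, -0.7, -1.8]
width: 0.0221
gripper_force: 59.1
```

Request:
servo_tool(
  increments=[
    [0, 0, 2, 0, 0, 0, 1],
    [0, 0, 0, 0, 0, 0, 1],
    [0, 0, 0, 0, 0, 0, 1],
    [0, 0, 0, 0, 0, 0, 1],
    [0, 0, 0, 0, 0, 0, 1],
  ],
)

```text
clock: 67.65
position: [0.6418, 0.2741, 0.1567]
ee_rot: [0.001, 0.675, 0.737, 0.002]
contact_force: [0.7, 0.1, -1.9]
width: 0.0221
gripper_force: 59.1
```

```bash
python3 - <<'E' 2>/dev/null
from lid import *
s=st();planT([.6402,.2728,.1032],ori(95,0))
I=cv2.imread("pics/s12.png")[:,:,::-1].copy();h=cv2.cvtColor(I,cv2.COLOR_RGB2HSV);m=((h[...,0]<16)&(h[...,1]>110)&(h[...,2]>60)).astype(np.uint8)
N,l,S,c=cv2.connectedComponentsWithStats(m);print([(np.round(c[i]),S[i,4]) for i in range(1,N) if S[i,4]>5])
E
```

```text
{'clock': 67.65, 'qpos': [0.3042, 0.5054, 1.3457, -0.0003, 1.286, 0.2167], 'position': [0.6418, 0.2741, 0.1567], 'ee_rot': [0.0013, 0.6755, 0.7374, 0.0019], 'contact_force': [0.7329, 0.1217, -1.8869], 'width': 0.0221, 'gripper_force': 59.1096}
 rot [ 0.25 -0.04  0.02] | 0.3 shift after [-0.12 -0.17  5.35] before [-0.12 -0.2   5.35]
[(array([419.,   2.]), np.int32(108)), (array([450., 179.]), np.int32(1709)), (array([523., 213.]), np.int32(1836)), (array([454., 313.]), np.int32(59)), (array([476., 325.]), np.int32(65))]
```

```bash
python3 - <<'E' 2>/dev/null
from m1 import *
for f in("side0.png","s11.png","scene0.png","w10.png","w11.png"):
    I=cv2.imread("pics/"+f)[:,:,::-1].copy();h=cv2.cvtColor(I,cv2.COLOR_RGB2HSV);m=((h[...,0]<16)&(h[...,1]>110)&(h[...,2]>60)).astype(np.uint8)
    N,l,S,c=cv2.connectedComponentsWithStats(m);print(f,[(np.round(c[i]).tolist(),int(S[i,4])) for i in range(1,N) if S[i,4]>8 and c[i][1]>100][:14])
K=cal("side");print(proj("side",[[.64,.272,.085],[.64,.33,.04]]))
E
```

```text
side0.png [([145.0, 120.0], 26), ([204.0, 229.0], 2185), ([240.0, 240.0], 65), ([423.0, 281.0], 10)]
s11.png [([164.0, 101.0], 6261), ([204.0, 229.0], 2191), ([248.0, 236.0], 233), ([422.0, 280.0], 10), ([403.0, 286.0], 9), ([483.0, 341.0], 10)]
scene0.png [([450.0, 179.0], 1703), ([523.0, 213.0], 1829), ([468.0, 236.0], 30)]
w10.png [([258.0, 124.0], 85994)]
w11.png [([156.0, 333.0], 1308), ([231.0, 399.0], 987)]
[[316.2058 193.2536]
 [310.4042 199.3357]]
```

Request:
servo_tool(
  increments=[
    [-0.12, -0.15, 1, 0, 0, 0, 1],
    [0, 0, 1, 0, 0, 0, 1],
    [0, 0, 1, 0, 0, 0, 1],
    [0, 0, 0.8, 0, 0, 0, 1],
    [0, 0, 0, 0, 0, 0, 1],
  ],
)

```text
clock: 68.15
position: [0.6389, 0.2719, 0.1151]
ee_rot: [-0.0, 0.676, 0.737, -0.001]
contact_force: [0.5, -0.3, -1.9]
width: 0.0221
gripper_force: 59.1
```

Request:
servo_tool(
  increments=[
    [0, 0, 0.5, 0, 0, 0, 1],
    [0, 0, 0.4, 0, 0, 0, 1],
    [0, 0, 0.3, 0, 0, 0, 1],
    [0, 0, 0.2, 0, 0, 0, 1],
    [0, 0, 0, 0, 0, 0, 1],
  ],
)

```text
clock: 68.65
position: [0.6399, 0.2723, 0.1032]
ee_rot: [0.001, 0.676, 0.737, 0.001]
contact_force: [0.6, 0.3, -0.7]
width: 0.0224
gripper_force: 59.1
```

```bash
python3 - <<'E' 2>/dev/null
from lid import *
s=st();planT([.6402,.2728,.1032],ori(95,0))
E
```

```text
{'clock': 68.65, 'qpos': [0.3025, 0.5424, 1.4197, -0.0003, 1.1775, 0.2155], 'position': [0.6399, 0.2723, 0.1032], 'ee_rot': [0.0006, 0.6756, 0.7372, 0.0008], 'contact_force': [0.5739, 0.3169, -0.7428], 'width': 0.0224, 'gripper_force': 59.1102}
 rot [ 0.12 -0.01 -0.01] | 0.1 shift after [ 0.04  0.03 -0.  ] before [ 0.04  0.03 -0.  ]
```

Request:
servo_tool(
  increments=[
    [0, 0, 0.1, 0, 0, 0, 1],
    [0, 0, 0.05, 0, 0, 0, 1],
    [0, 0, 0, 0, 0, 0, 1],
    [0, 0, 0, 0, 0, 0, 1],
    [0, 0, 0, 0, 0, 0, 1],
  ],
)

```text
clock: 69.15
position: [0.6403, 0.2725, 0.1026]
ee_rot: [0.001, 0.676, 0.737, 0.001]
contact_force: [-0.9, 0.0, 1.8]
width: 0.0221
gripper_force: 59.5
```

Request:
servo_tool(
  increments=[
    [0, 0, 0, 0, 0, 0, -1],
    [0, 0, 0, 0, 0, 0, -1],
    [0, 0, 0, 0, 0, 0, -1],
    [0, 0, 0, 0, 0, 0, -1],
    [0, 0, 0, 0, 0, 0, -1],
  ],
)

```text
clock: 69.65
position: [0.6401, 0.2724, 0.1019]
ee_rot: [0.001, 0.676, 0.737, 0.001]
contact_force: [0.1, -0.7, -0.5]
width: 0.0854
gripper_force: 0.0
```

Request:
servo_tool(
  increments=[
    [0, 0, 0, 0, 0, 0, -1],
    [0, 0, -2, 0, 0, 0, -1],
    [0, 0, -4, 0, 0, 0, -1],
    [0, 0, -5, 0, 0, 0, -1],
    [0, 0, -5, 0, 0, 0, -1],
  ],
)

```text
clock: 70.15
position: [0.6393, 0.2722, 0.2632]
ee_rot: [0.0, 0.676, 0.737, 0.0]
contact_force: [0.8, -0.5, -1.1]
width: 0.0853
gripper_force: 0.0
```

Request:
servo_tool(
  increments=[
    [0, 0, -1, 0, 0, 0, -1],
    [0, 0, 0, 0, 0, 0, -1],
    [0, 0, 0, 0, 0, 0, -1],
    [0, 0, 0, 0, 0, 0, -1],
    [0, 0, 0, 0, 0, 0, -1],
  ],
)

```text
clock: 70.65
position: [0.6389, 0.272, 0.2695]
ee_rot: [-0.0, 0.676, 0.737, -0.001]
contact_force: [-0.4, -0.2, -0.6]
width: 0.0857
gripper_force: 0.0
```

```bash
python3 - <<'E' 2>/dev/null
from lid import *
s=st()
I=circ("lid",.089);dark(I,[.640,.272,.119],.112)
for n in("scene","side"):
    I=snap(n,n+"_end.png")
    for l in("lid","pot","cup","mat","probe"):print(n,l,[(round(x["p"],2),np.round(x["box"])) for x in finder.silhouettes(l,n)[:1]])
    h=cv2.cvtColor(I,cv2.COLOR_RGB2HSV);m=((h[...,0]<16)&(h[...,1]>110)&(h[...,2]>60)).astype(np.uint8)
    N,l,S,c=cv2.connectedComponentsWithStats(m);print([(np.round(c[i]).tolist(),int(S[i,4])) for i in range(1,N) if S[i,4]>8 and c[i][1]>100])
E
```

```text
{'clock': 70.65, 'qpos': [0.3026, 0.4491, 1.1638, -0.0002, 1.5305, 0.2154], 'position': [0.6389, 0.272, 0.2695], 'ee_rot': [-0.0004, 0.6756, 0.7372, -0.0008], 'contact_force': [-0.3831, -0.2046, -0.5504], 'width': 0.0857, 'gripper_force': 0.0}
lid 0.84 [320. 209. 156. 152.] ((0.6414375901222229, 0.2726808488368988), (0.12253886461257935, 0.12280233949422836), 64.56664276123047) ((0.6417227983474731, 0.2726651132106781), 0.062443237751722336)
dark [ 38  19  30  36 825] [320.2848 218.6364] [0.6413 0.2734 0.112 ]
scene lid [(0.69, array([463., 316.,  66.,  64.]))]
scene pot [(0.69, array([452., 341.,  54.,  48.]))]
scene cup [(0.93, array([467., 234.,  32.,  42.]))]
scene mat [(0.64, array([466., 249.,  39.,  34.]))]
scene probe [(0.68, array([186., 162.,  21.,  38.]))]
[([450.0, 179.0], 1715), ([540.0, 218.0], 127)]
side lid [(0.63, array([318., 193.,  43.,  22.]))]
side pot [(0.94, array([315., 215.,  42.,  36.]))]
side cup [(0.56, array([318., 192.,  42.,  25.]))]
side mat [(0.42, array([366., 329.,  26.,  71.]))]
side probe [(0.7, array([369., 332.,  27.,  74.]))]
[([297.0, 102.0], 34), ([316.0, 113.0], 331), ([204.0, 229.0], 2176), ([262.0, 235.0], 28), ([239.0, 240.0], 48), ([423.0, 281.0], 11), ([483.0, 340.0], 11)]
```

```bash
python3 -c "
from rig import manip
print(manip.sign_off())"
```

```text
the job is handed in; nothing more can be done
None
```

I probed studs a, b, c and d in order (c had been knocked aside, so I found it again first), hung the probe back, tipped the balls into the pot, stood the empty cup on the mat and put the lid back on; I handed the job in at about 71 s. The checks before hand-in showed the lid seated and no ball outside the pot, though I saw only two clusters of balls inside and couldn't count all five.

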